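Take the top bin off the nested stack and clip it on the bin rail

ROBOT

A 7-joint arm with a two-finger parallel gripper is mounted at the origin on a cart in front of the work surface, level with it; the furniture and walls round the work are solid. World frame = base frame: x ahead of the robot, y to its left, z up, the work surface at z = 0. Lengths are in m, angles in rad, forces in N, time in s.
With the tool pointing down it reaches from about 0.4 to 0.85 m from the base axis. Payload 10.4 kg.
Tool frame: the origin (TCP) lies at the very end of the fingers, on their centre line; the grasp point (between the pads) lies 19 mm behind it; z points along the fingers, y is the direction in which the jaws open and shut (so a half turn about z gives the same grasp; the last joint's range is limited). The gripper opens to 87 mm and grips with 3 to 60 N. Pads are 19 mm wide; open, the fingers measure 117 mm over their backs; the gripper's body (75 mm by 190 mm) begins 51 mm behind the grasp point.
Start: joints at [-1.19, 0.332, -0.065, 1.46, 0.022, 1.35, -0.088], TCP at [0.246, 0.575, 0.223] pointing down, gripper open.
Joint ranges: [-2.6, 2.6], [-0.5, 2.12], [-1.47, 1.34], [0.16, 2.42], [-1.27, 4.41], [0.06, 2.06], [-2.6, 2.6]. Speed limits (rad/s): [2.22, 2.22, 2.79, 2.79, 3.14, 3.14, 3.14].

INTERFACE

Orientations are given as a unit quaternion [w, x, y, z].
In Python, from station import monitor, cams, job gives the robot as it stands.
- The arm moves only by the tool carry_out, never from a script. Its argument "targets" is a list of rows, each an object of numbers: "x", "y", "z": the shift along the world's x, y, z in cm; "wx", "wy", "wz": the turn, a rotation vector about the world's x, y, z in degrees. A call has 1 to 20 rows; each row shifts and turns the commanded pose from where the row before left it; what a row does not reach is not made up. A row lasts 1/12 s, in which the tool goes at most 41.7 mm and 7.16 degrees, less where a joint would pass 70% of its speed; a pose out of reach is approached as far as the arm can. A call is refused whole if a number of a shift passes 4.17 or a number of a turn 7.16, either way. A call with a gripper value outside its range is refused whole. "gripper" is the gripper command: -1 is shut, 1 is fully open, values between are in proportion, set as the call begins (left out, the last holds). The fingers move at their own pace and stop on an object; "newtons" is the grip in N (left out, the last holds). Time passes only in rows, so rows that do not move let the fingers close. It gives the time, the measured TCP pose, the force and the opening at its end, in the units of the state.
- monitor.get_obs(): the state, without advancing time (a new reading comes with each control period).
- cams.camera(name): name is "scene" or "top" or "wrist"; returns (picture, depth): 420x560x3 uint8, blue, green, red; 420x560 float32, m along the optical axis (not along the pixel's ray), 0 where there is no reading.
- cams.camera_model(name): a dict with "mtx" (3x3 intrinsics, pixels), "origin" and "orientation" of the camera in the world; the wrist camera has in their place "mount" (4x4, takes a point from camera to tool coordinates, whose origin is the TCP and whose axes are the flange's). Camera axes: x right, y up, looking along -z (the intrinsics and any distortion apply to the point x, -y, -z); pixel columns grow to the right and rows downward; lengths in m; the calibration is good to about 2 mm. The wrist camera is an equidistant fisheye: a pixel r from the principal point sees the ray r / f radians off the axis. A picture is of the moment at which its call begins: read the wrist's pose just before it. camera_model takes no time and is no camera call.
- job.finish_job(): hands the job in, once; it reports no verdict.
Trained networks look in the newest picture that a camera, given by its name, has taken for a name from the list of things; names that differ only in an ending like _2 or _b are one class to them, and where a whole thing is asked for, a point or a joint stands for the part that bears it (a point fixed in the world has none). Each returns a list of dicts, best first, with "conf" (0 to 1); they miss things now and then, are a little off and sometimes report something else, mostly with a low value. They report only what shows in the picture. A call takes as long as a camera call.
- cams.outline_of(camera, thing): "mask" (420x560 bool, what is visible of it) and "bbox" ([left, top, width, height] in pixels, round what is visible of it).
- cams.place_of(camera, thing): "pixel" ([row, column] in pixels: a listed point, or the origin of a listed thing).
The state is a dict: "time_s": time; "q": joint angles; "dq": joint speeds; "effort": joint torques, N m; "ee_pos": TCP position; "tcp_rot": TCP orientation; "wrist_force": force on the tool from outside, world axes, zero at the start; "wrist_torque": the same for the moment, N m; "opening": finger opening in m.
Only numpy, scipy, OpenCV 4.12 (cv2) and the standard library are available. Lean on these libraries where they do the work, as an engineer would, in place of code of your own. Each camera call takes 0.05 s, during which the arm holds its last target.

TASK

Take the top empty bin off the nested stack and hang it in the free place on the bin rail: hook its rear lip over the upper bar with the front tipped up, then press the front down until the foot clip snaps in under the sprung leaf. The bins' foot clips catch in one another, so tip the top bin's front up to free it instead of pulling straight up; leave the other two bins standing where they are and do not push other things about.

Things in the scene. Friction and masses are not known exactly. Their poses are not given: they have to be found in the camera images.
- bin_top: top one of three equal nested dark grey hopper bins, empty, 0.12 to 0.2 kg. Origin: centre of the flat 64 x 52 mm underside; z up, x to the rear (hook side), front with finger tab at -x. Rim top z = 60 mm, rim 86 mm wide, x = -76 to 44. Walls 2.5 mm: front face x = -32 - 0.68 z, rear face x = 32 + 0.19 z, sides y = 26 + 0.19 z
- bin_mid: next bin of the stack, same shape, 18 mm lower (its tab 11 mm under the top bin's tab). Its rear wall has a slot z = 20.5 to 32 mm, 26 mm wide, through which the top bin's foot clip sticks out: lifted level, the top bin rises 5 to 9 mm and then drags this one along. Nested with 1 mm play. Must stay where it is
- bin_low: lowest bin of the stack, loose on the bench, same shape and frame. Must stay where it is
- bin_top_tab (a point): on the upper face of the top bin's finger tab, a flat tongue 26 mm wide (y), 7 mm thick, reaching from the front rim x = -76 to x = -106 mm; this point is at bin -93, 0, 60. Can be pinched across its 26 mm from above, fingertips 8 to 15 mm below this face (deeper takes the next tab too)
- bin_top_pivot (a point): midway between the feet of the top bin's rear nesting lugs, which stand on the side rims of the next bin (bin frame 40, 0, 42 mm). With the front turned up about here by 18 deg or more the foot clip is out of the slot and the bin lifts off freely
- bin_top_lip (a point): middle of the top bin's hook slot, at the underside of its rear lip (bin frame 49, 0, 57 mm). The lip, 64 mm wide, runs back to x = 58; its leg turns down to z = 50.5, inner face x = 55. The slot between leg and rear wall is 12 mm wide, open below, and takes the rail's upper bar
- bin_top_clip (a point): centre of the round bead (radius 3 mm, 18 mm wide) of the foot clip that sticks out low at the rear of the top bin on a thin neck (bin frame 40.8, 0, 7 mm; tip at x = 43.8)
- bin_rail: bin rail fixed on the bench: base plate 256 mm wide, two end plates, two level steel bars along its y. Origin on the bench, midway between end plates; x to the rear, z up; bins hang on the -x side. Upper bar x = 52 to 55, top z = 100 mm. Lower bar front x = 44, z = 32 to 53. A filled bin hangs fixed at y = +54; the bay at y = -54 is free
- free_bay (a point): where the bin's origin lies when hung and snapped in (rail frame 0, -54, 43 mm); the bin is then level, its axes along the rail's
- free_bay_bar (a point): top edge of the upper bar in the middle of the free bay (rail frame 53.5, -54, 100 mm)
- rail_catch (a joint): lift of the free bay's sprung leaf, rad: 0 closed, about 0.06 while a bead passes. It lies on the lower bar; its round nose (radius 2 mm, 36 mm wide) is at rail x = 38, z = 54.3 mm and the bead must be pushed back under it. The bin's weight alone does not: it hangs hooked with the tab about 25 mm high till the tab is pressed down with 5 to 15 N
- glue_tin: white tin, 67 mm across, 59 mm high; bystander, origin at the centre of its underside
- oil_can: white oiler with a thin spout, 173 mm high; bystander, origin at the centre of its underside

How it is judged:
On the way:
1. the top bin is clear above the stack and the other two bins have not come up with it (z of bin_top in the frame of bin_mid above 0.062 m and height (world z) of bin_mid below 0.03 m and height (world z) of bin_low below 0.01 m), for 0.1 s.
At the end, for the whole second after the job is handed in: The top bin hangs in the free bay within 18 mm sideways, level within 0.06 rad, its foot clip behind the closed leaf (clip centre over 38.5 mm from the rail's origin along its x, height within 3.5 mm), at rest; the other bins still nested on the bench, within 25 mm and 0.08 rad (x of bin_top_clip in the frame of bin_rail between 0.0385 and 0.046 m and y of bin_top_clip in the frame of bin_rail between -0.072 and -0.036 m and z of bin_top_clip in the frame of bin_rail between 0.0465 and 0.0535 m and angle between bin_top's own z axis and vertical below 0.06 rad and value of joint rail_catch below 0.04 rad and linear speed of bin_top below 0.02 m/s and distance of each of bin_mid, bin_low from where it was at the start of the episode below 0.025 m and angle between each of bin_mid, bin_low's own z axis and vertical below 0.08 rad and height (world z) of bin_mid below 0.03 m and height (world z) of bin_low below 0.01 m); the robot touches nothing.
It fails at once if the next bin (or both) is dragged up more than 14 mm with the top one (height (world z) of bin_mid above 0.032 m or height (world z) of bin_low above 0.014 m).
It fails at once if the rest of the stack is shoved more than 30 mm or tipped (distance of any of bin_mid, bin_low from where it was at the start of the episode above 0.03 m or angle between any of bin_mid, bin_low's own z axis and vertical above 0.2 rad).
It fails at once if a bystander (glue tin, oil can) is pushed more than 30 mm (distance of any of glue_tin, oil_can from where it was at the start of the episode above 0.03 m).
It also fails if it takes over 51 s, if anything falls off the work surface, if the arm or the gripper's body presses on something with over 40 N, if the wrist force passes 120 N, or if a joint passes its speed limit or range.

## Working session

There is one attempt and no reset: what is moved stays moved. The work goes in short steps, Python scripts to look and compute and a tool call to move; the robot and the scene stay as the last step left them, time stands still between calls to the robot, and variables do not carry over. Pictures are saved under pics/ and viewed, and the job is handed in when it is done.

Besides the shell and the picture viewer there is one more tool, called after "Emit:" as a command line: name --argument value ..., lists and objects as JSON in quotes. carry_out: Moves the arm, as the interface text tells. Its arguments: {"type":"object","properties":{"targets":{"type":"array","items":{"type":"object","properties":{"x":{"type":"number"},"y":{"type":"number"},"z":{"type":"number"},"wx":{"type":"number"},"wy":{"type":"number"},"wz":{"type":"number"}}}},"gripper":{"type":"number"},"newtons":{"type":"number"}},"required":["targets"]}

```bash
ls; mkdir -p pics; cat > h.py <<'E'
import numpy as np,cv2
from station import monitor,cams,job
from scipy.spatial.transform import Rotation as R
def rot(q): return R.from_quat([q[1],q[2],q[3],q[0]]).as_matrix()
def pose(name,obs=None):
    m=cams.camera_model(name)
    if 'mount' in m:
        T=np.eye(4);T[:3,:3]=rot(obs['tcp_rot']);T[:3,3]=obs['ee_pos'];return m,T@np.array(m['mount'])
    T=np.eye(4);T[:3,:3]=rot(m['orientation']) if np.size(m['orientation'])==4 else np.array(m['orientation']);T[:3,3]=m['origin'];return m,T
def cloud(name,dep):
    m,T=pose(name);K=np.array(m['mtx']);v,u=np.mgrid[:420,:560]
    P=np.stack([(u-K[0,2])/K[0,0]*dep,-(v-K[1,2])/K[1,1]*dep,-dep],-1)
    return P@T[:3,:3].T+T[:3,3]
def proj(name,X):
    m,T=pose(name);K=np.array(m['mtx']);p=(np.atleast_2d(X)-T[:3,3])@T[:3,:3]
    return np.stack([K[0,0]*p[:,0]/-p[:,2]+K[0,2],-K[1,1]*p[:,1]/-p[:,2]+K[1,2]],-1)
E
python3 - <<'E'
from h import *
o=monitor.get_obs();print(o)
for n in ['scene','top']:
    print(cams.camera_model(n))
    im,d=cams.camera(n);cv2.imwrite(f'pics/{n}0.png',im);np.save(n+'0.npy',d)
    for t in ['bin_top','bin_mid','bin_rail','glue_tin','oil_can']:
        for r in cams.outline_of(n,t)[:2]: print(n,t,r['conf'],r['bbox'])
    for t in ['bin_top','bin_top_tab','bin_top_pivot','bin_top_lip','bin_rail','free_bay','free_bay_bar','glue_tin','oil_can']:
        print(n,t,[(r['conf'],r['pixel']) for r in cams.place_of(n,t)[:2]])
print(monitor.get_obs()['time_s'])
E
```

```text
pics
{'time_s': 0.0, 'q': array([-1.18960657,  0.33289481, -0.06472427,  1.46090546,  0.02159547,
        1.34991808, -0.08849376]), 'dq': array([-1.45438021e-03, -4.60235377e-05,  2.94257495e-03, -1.48361879e-03,
        4.60665304e-04,  1.38449560e-03, -1.63376372e-03]), 'effort': array([-1.50694832e-03, -6.23261619e+01,  2.34126847e-02, -3.89902496e+01,
       -6.15440891e-02,  3.98537039e-02,  1.11741356e-04]), 'ee_pos': array([0.24540743, 0.57439148, 0.2217568 ]), 'tcp_rot': array([-1.17293994e-04,  2.00502308e-01,  9.79692969e-01, -7.05445035e-04]), 'wrist_force': array([-0.32233218,  0.21208039,  0.68506498]), 'wrist_torque': array([-0.01493656,  0.01242216,  0.00216609]), 'opening': 0.08699135397631616}
{'mtx': array([[436.77172814,   0.        , 282.18932394],
       [  0.        , 436.77172814, 216.70995007],
       [  0.        ,   0.        ,   1.        ]]), 'origin': array([ 0.00840315, -0.50712248,  0.79741264]), 'orientation': array([ 0.84267649,  0.34937886, -0.14688251, -0.38243466])}
scene bin_top 0.92 [194.1, 148.2, 52.8, 38.8]
scene bin_mid 0.73 [192.4, 144.9, 56
[... 798 characters left out ...]
ntation': array([ 0.70749219,  0.0380094 , -0.02976494, -0.70507031])}
top bin_top 0.88 [160.4, 165.4, 39.9, 73.6]
top bin_top 0.43 [194.6, 183.8, 2.6, 1.4]
top bin_rail 0.58 [286.9, 146.6, 106.8, 89.9]
top glue_tin 0.62 [264.4, 255.4, 26.0, 31.3]
top oil_can 0.92 [264.4, 120.3, 22.8, 27.5]
top bin_top [(0.87, [193.4, 184.3])]
top bin_top_tab [(0.75, [229.9, 183.2])]
top bin_top_pivot [(0.62, [172.6, 183.2])]
top bin_top_lip []
top bin_rail [(0.93, [190.9, 341.5])]
top free_bay [(0.95, [184.6, 363.8]), (0.73, [194.3, 185.6])]
top free_bay_bar [(0.96, [159.6, 361.2]), (0.18, [187.1, 363.9])]
top glue_tin [(0.61, [269.8, 275.9])]
top oil_can [(0.77, [140.2, 273.5]), (0.66, [193.2, 184.6])]
1.5
```

```bash
python3 - <<'E'
import cv2
for n,(x,y,w,h) in {'scene':(150,90,300,225),'top':(130,90,300,225)}.items():
    im=cv2.imread(f'pics/{n}0.png')
    cv2.imwrite(f'pics/{n}0z.png',cv2.resize(im[y:y+h,x:x+w],(800,600),interpolation=cv2.INTER_CUBIC))
E
```

```text
(no output)
```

View pics/scene0z.png

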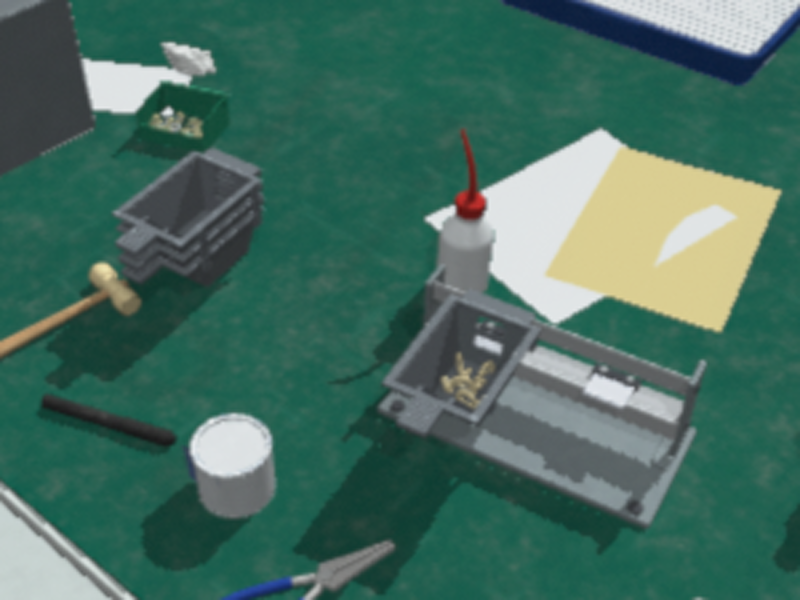

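View pics/top0z.png

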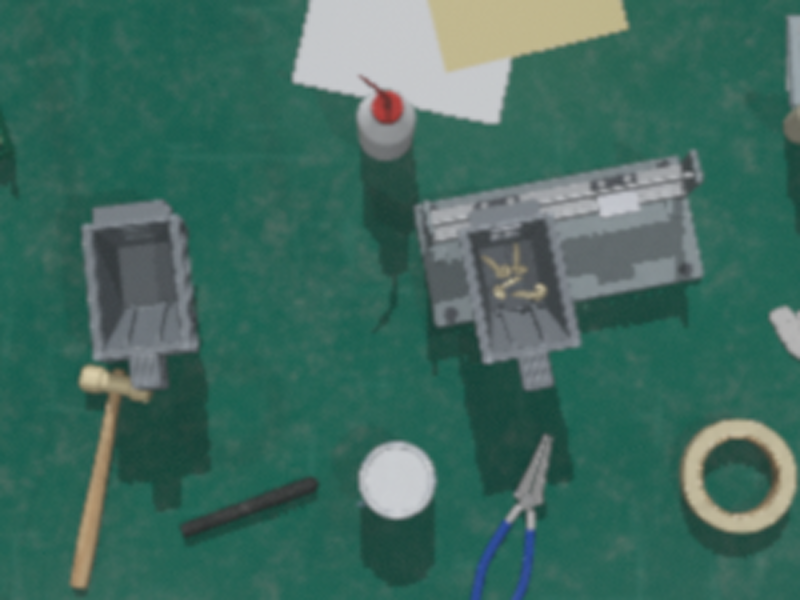

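View pics/scene0.png

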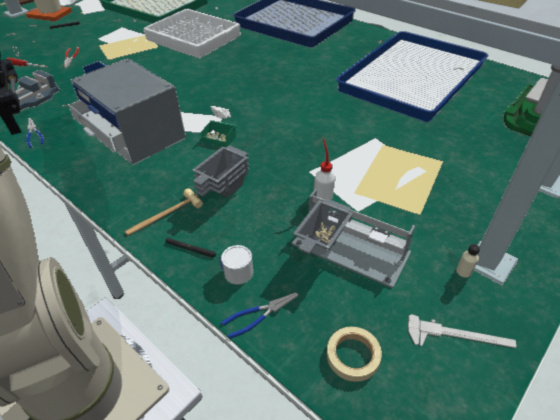

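The stack is at upper left (top-view crop around px 140,280), with its tab facing the robot. The rail is right of centre, its free bay is the right one, and the oiler stands behind and left of the rail. Next I fit the poses from depth.

```bash
python3 - <<'E'
from h import *
for n in ['top','scene']:
    C=cloud(n,np.load(n+'0.npy')); 
    print(n)
    pts={'top':dict(tab=(229.9,183.2),bin=(193.4,184.3),bar=(159.6,361.2),bay=(184.6,363.8),oil=(140.2,273.5),glue=(269.8,275.9),railO=(190.9,341.5)),
     'scene':dict(tab=(180.1,199.9),bin=(176.3,226.8),lip=(153.7,235),bar=(221.6,382),glue=(240,238))}[n]
    for k,(r,c) in pts.items(): 
        print(k,C[int(round(r)),int(round(c))].round(4))
    np.save(n+'c.npy',C)
C=np.load('topc.npy')
# ascii-ish: z maps for the stack
np.set_printoptions(linewidth=250)
print((C[164:242:2,158:204:2,2]*1000).round().astype(int))
s=C[140:242,155:210]; m=(s[...,2]>0.088)&(s[...,2]<.104); P=s[m]; print(len(P)); print(cv2.minAreaRect((P[:,:2]*1000).astype(np.float32)))
s=C[140:190,280:400]; m=(s[...,2]>0.085)&(s[...,2]<.125)
for r in range(140,190,2): print(r,(C[r,285:400:4,2]*1000).round().astype(int))
E
```

```text
top
tab [0.4773 0.2044 0.0982]
bin [0.5704 0.2144 0.0441]
bar [ 0.6427 -0.2103  0.0991]
bay [ 0.5958 -0.2305  0.0099]
oil [ 0.6943 -0.0058  0.0806]
glue [ 0.385  -0.0117  0.0635]
railO [ 0.5809 -0.1757  0.0069]
scene
tab [0.4792 0.2024 0.0944]
bin [0.5373 0.1676 0.0889]
lip [0.6112 0.2148 0.0915]
bar [ 0.6424 -0.2188  0.1003]
glue [0.4537 0.0537 0.0018]
[[   0    3   10    1    5    1    4    3    1    1    0    1    3    8    0    3    4    3   -1    5   -4    3    0]
 [   5    1    2    5    4    1    0    2    3   -4   94   93   95   96   97   95   93   80    4    1   -2    3    1]
 [   5   -1    2    5   95   96   92   96   98   99   96   95   95   96  100   95   92   73   53    3    7    4    8]
 [   2    6    5    2   94   97   94   94   94   92   95   96   95   94   93  100   97   82   96  100   -2    6    1]
 [  -4    0    1    3   98   94   96   97   93   90   94   99   94   98   95   98   96   96   99   97   -1    1    0]
 [   1    7   98   94   98  100  100   95   94   96   91   87   78   74   85   81   82   79   97   91   74    0   -1]
 [   0    2   97   91   86   86   87
[... 6313 characters left out ...]
  12   9   8   8   8  10  10  13  13   9  10  12  14   0  -2]
180 [ -1   9  56  40   8 101  74  62  57  52  46  50  80 106  10   5   7   6   5   8  12  10  11   8   8  14   7   2  -1]
182 [  2  13  14  12   8 102  56  45  46  48  42  46  81 106   5  12   5  13   8  10   7   7  11   8   9   9  12   0   5]
184 [   5   10   14   10    7  104 1299   44   47   45   46   43   75   99    4    5   14    9    5    4    8    4    5   11   11    8    9    4    1]
186 [  4  10  14   6  11 102  58  45  46  45  44  46  74  97   6   9   3   8  10  10   9   7   7   7   7  12   8  -1   3]
188 [  0   5  11   8   8 104  69  65  40  47  44  43  68 100 104  12   9  13  14   6  12   7   8   4   6  16   5   0   0]
```

```bash
cat > fit.py <<'E'
from h import *
from scipy.optimize import minimize
def rectd(p,x0,x1,w):
    # signed dist, negative inside
    dx=np.abs(p[:,0]-(x0+x1)/2)-(x1-x0)/2; dy=np.abs(p[:,1])-w
    return np.maximum(dx,dy)
def outl(p):
    return np.minimum.reduce([rectd(p,-76,44,43),rectd(p,-106,-70,13),rectd(p,40,58,32)])
def top_fit(C,M,p0,z0):
    # C points, M label on-rim-level; evaluated in xy (mm). points not at rim inside the outline ring are allowed if in cavity
    def cost(p):
        c,s=np.cos(p[2]),np.sin(p[2]); q=(C[:,:2]*1000-p[:2])@np.array([[c,-s],[s,c]])
        d=outl(q); cav=np.maximum(np.maximum(-70-q[:,0],q[:,0]-38),np.abs(q[:,1])-37)
        inn=1/(1+np.exp(d/1.0))
        w=np.where((cav<1.5),0,1.)
        return (w*(M-inn)**2).sum()
    best=min((minimize(cost,[p0[0]+a,p0[1]+b,p0[2]],method='Nelder-Mead',options=dict(xatol=.01,fatol=.01,initial_simplex=[[p0[0]+a,p0[1]+b,p0[2]],[p0[0]+a+5,p0[1]+b,p0[2]],[p0[0]+a,p0[1]+b+5,p0[2]],[p0[0]+a,p0[1]+b,p0[2]+.05]])) for a in(-4,4) for b in (-4,4)),key=lambda r:r.fun)
    return best.x,best.fun
if __name__=='__main__':
  for n in ['top','scene']:
    C=np.load(n+'c.npy').reshape(-1,3)
    k=(abs(C[:,0]-.55)<.13)&(abs(C[:,1]-.21)<.1)&(C[:,2]<.2); P=C[k]
    if n=='scene': P=P[P[:,2]>.06]
    M=((P[:,2]>.087)).astype(float)
    print(n,len(P),M.sum(),top_fit(P,M,[570,215,.11],96))
    if n=='top': 
        C0=C[(C[:,2]>.088)&(C[:,2]<.115)]
    b=C[(C[:,0]>.58)&(C[:,0]<.70)&(C[:,1]<-.135)&(C[:,1]>-.275)&(C[:,2]>.088)&(C[:,2]<.11)]
    A=np.polyfit(b[:,1],b[:,0],1)
    for _ in range(5):
        r=b[:,0]-np.polyval(A,b[:,1]); b=b[abs(r)<.008]; A=np.polyfit(b[:,1],b[:,0],1)
    print(n,'bar x=a*y+b',A,len(b),'yaw deg',np.degrees(np.arctan(-A[0])),b[:,1].min(),b[:,1].max(),'z',np.median(b[:,2]))
E
python3 fit.py
```

```text
top 8057 979.0 (array([5.72340083e+02, 2.16557899e+02, 1.18018011e-01]), np.float64(194.35283578580228))
top bar x=a*y+b [-0.3478389   0.56387087] 95 yaw deg 19.17966267114444 -0.2731298391640612 -0.1360389945298739 z 0.09838797002328525
scene 1524 652.0 (array([5.82195994e+02, 2.11228977e+02, 6.61200533e-03]), np.float64(232.4378014514482))
scene bar x=a*y+b [-0.27028584  0.58218649] 255 yaw deg 15.124838909861461 -0.27438553456968934 -0.13516602298564295 z 0.09616728101790728
```

Emit:
carry_out --targets '[{"x":3,"y":-4,"wz":7},{"x":3,"y":-4,"wz":7},{"x":3,"y":-4,"wz":7},{"x":3,"y":-4,"wz":7},{"x":3,"y":-4,"wz":1.7},{"x":3,"y":-4},{"x":3,"y":-4},{"x":2,"y":-4},{"y":-3},{}]' --gripper 1 --newtons 60

```text
$.targets[0]: bad value
```

Emit:
carry_out --targets '[{"x":2.5,"y":-3.2,"z":0,"wx":0,"wy":0,"wz":7},{"x":2.5,"y":-3.2,"z":0,"wx":0,"wy":0,"wz":7},{"x":2.5,"y":-3.2,"z":0,"wx":0,"wy":0,"wz":7},{"x":2.5,"y":-3.2,"z":0,"wx":0,"wy":0,"wz":7},{"x":2.5,"y":-3.2,"z":0,"wx":0,"wy":0,"wz":1.7},{"x":2.5,"y":-3.2,"z":0,"wx":0,"wy":0,"wz":0},{"x":2.5,"y":-3.2,"z":0,"wx":0,"wy":0,"wz":0},{"x":2.5,"y":-3.2,"z":0,"wx":0,"wy":0,"wz":0},{"x":2.5,"y":-3.2,"z":0,"wx":0,"wy":0,"wz":0},{"x":0.5,"y":-3.2,"z":0,"wx":0,"wy":0,"wz":0},{"x":0,"y":-3,"z":0,"wx":0,"wy":0,"wz":0},{"x":0,"y":0,"z":0,"wx":0,"wy":0,"wz":0}]' --gripper 1 --newtons 60

```text
time_s: 2.5
ee_pos: [0.4755, 0.2204, 0.2229]
tcp_rot: [0.0, -0.049, 0.999, -0.001]
wrist_force: [0.3, -0.6, 0.4]
opening: 0.087
```

```bash
python3 - <<'E'
from h import *
o=monitor.get_obs();print(o['q'],o['time_s'],o['ee_pos'],o['tcp_rot'])
im,d=cams.camera('wrist');cv2.imwrite('pics/w1.png',im);np.save('w1.npy',d)
m=cams.camera_model('wrist');print(m)
for t in ['bin_top','bin_top_tab','bin_top_pivot','bin_top_lip']:
    print(t,[(r['conf'],r['pixel']) for r in cams.place_of('wrist',t)[:2]])
for n in ['top','scene']:
    C=np.load(n+'c.npy').reshape(-1,3)
    b=C[(C[:,0]>.58)&(C[:,0]<.70)&(C[:,1]<-.15)&(C[:,1]>-.275)&(C[:,2]>.085)&(C[:,2]<.115)]
    A=np.array([-.158,.6427-.158*.2103])
    for t in (.012,.006,.006,.006):
        r=b[:,0]-np.polyval(A,b[:,1]); g=b[abs(r)<t]; A=np.polyfit(g[:,1],g[:,0],1)
    print(n,A,len(g),np.degrees(np.arctan(-A[0])),g[:,1].min(),g[:,1].max(),np.median(g[:,2]),np.polyval(A,[-.15,-.2,-.25]))
E
```

```text
[-0.65321645  0.1060344   0.14084605  1.73405547 -0.01351998  1.30288527
  1.1583727 ] 2.5 [0.47545796 0.22042875 0.22288699] [ 2.66136379e-04 -4.85528233e-02  9.98820189e-01 -8.84631415e-04]
{'mtx': array([[325.1922621 ,   0.        , 282.78523604],
       [  0.        , 325.1922621 , 205.53316623],
       [  0.        ,   0.        ,   1.        ]]), 'mount': array([[-5.08527343e-04,  9.55752576e-01,  2.94171303e-01,
         8.00925221e-02],
       [ 9.99999720e-01,  6.47687747e-04, -3.75638382e-04,
         6.95013062e-04],
       [-5.49548499e-04,  2.94171029e-01, -9.55752637e-01,
        -1.63761435e-01],
       [ 0.00000000e+00,  0.00000000e+00,  0.00000000e+00,
         1.00000000e+00]])}
bin_top [(0.61, [261.3, 265.5])]
bin_top_tab [(0.64, [198.8, 265.4]), (0.4, [225.1, 30.0])]
bin_top_pivot [(0.69, [305.0, 271.5])]
bin_top_lip [(0.68, [323.1, 266.8])]
top [-0.19539998  0.60055184] 115 11.056285187512406 -0.274936464477904 -0.1501453014376627 0.09704438765818435 [0.62986183 0.63963183 0.64940183]
scene [-0.19007032  0.60118646] 323 10.761855700823125 -0.27438553456968934 -0.15094923651100328 0.09410560468901674 [0.62969701 0.63920052 0.64870404]
```

View pics/w1.png

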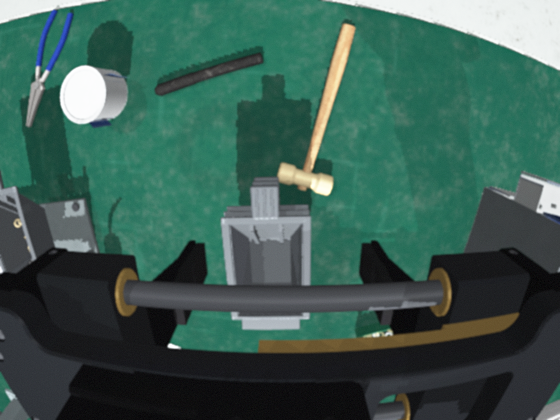

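```bash
cat >> h.py <<'E'
def wray(px,obs):  # px (row,col)
    m,T=pose('wrist',obs);K=np.array(m['mtx'])
    x=(px[1]-K[0,2])/K[0,0];y=(px[0]-K[1,2])/K[1,1];th=np.hypot(x,y)
    s=np.sin(th)/max(th,1e-9)
    return T[:3,3],T[:3,:3]@np.array([x*s,-y*s,-np.cos(th)])
def wz(px,obs,z):
    o,d=wray(px,obs);return o+d*(z-o[2])/d[2]
def wproj(X,obs):
    m,T=pose('wrist',obs);K=np.array(m['mtx']);p=(np.atleast_2d(X)-T[:3,3])@T[:3,:3]
    a=np.hypot(p[:,0],p[:,1]);th=np.arctan2(a,-p[:,2]);f=th/a*K[0,0]
    return np.stack([p[:,0]*f+K[0,2],-p[:,1]*f+K[1,2]],-1)
E
python3 - <<'E'
from h import *
o=monitor.get_obs()
for t,px,z in [('tab',(198.8,265.4),.096),('bin',(261.3,265.5),.039),('pivot',(305,271.5),.078),('lip',(323.1,266.8),.093),('tabL',(190,253.5),.096),('tabR',(190,278.5),.096)]: print(t,wz(px,o,z).round(4))
# rim corner overlay for top and wrist fits
im=cv2.imread('pics/w1.png')
def B(p,yaw): 
    q=np.array([[-76,43],[44,43],[44,32],[58,32],[58,-32],[44,-32],[44,-43],[-76,-43],[-76,-13],[-106,-13],[-106,13],[-76,13]])/1000.
    c,s=np.cos(yaw),np.sin(yaw);X=q@np.array([[c,s],[-s,c]])+p;return np.c_[X,np.full(len(X),.096)]
for p,y,col in [([.5723,.2166],.118,(0,0,255))]:
    cv2.polylines(im,[wproj(B(np.array(p),y),o).round().astype(int)],True,col,1)
    t=cv2.imread('pics/top0.png');cv2.polylines(t,[proj('top',B(np.array(p),y)).round().astype(int)],True,col,1)
    s=cv2.imread('pics/scene0.png');cv2.polylines(s,[proj('scene',B(np.array(p),y)).round().astype(int)],True,col,1)
out=np.hstack([cv2.resize(a,(w,600),interpolation=cv2.INTER_CUBIC) for a,w in [(im[150:350,200:330],266),(t[150:250,150:210],266),(s[135:205,180:260],266)]])
cv2.imwrite('pics/ov1.png',out)
E
```

```text
tab [0.4778 0.2137 0.096 ]
bin [0.5714 0.2193 0.039 ]
pivot [0.6069 0.2309 0.078 ]
lip [0.6222 0.2275 0.093 ]
tabL [0.4705 0.202  0.096 ]
tabR [0.4681 0.2249 0.096 ]
```

View pics/ov1.png

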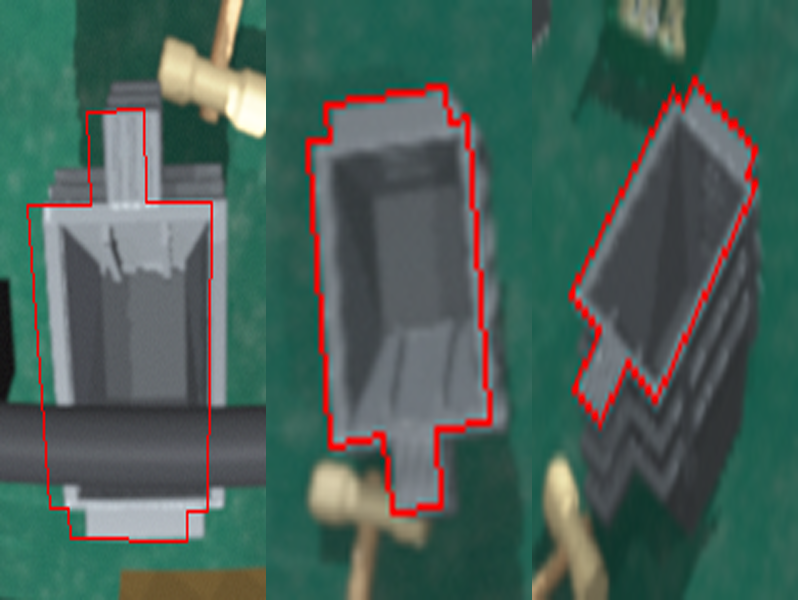

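```bash
python3 - <<'E'
from h import *
o=monitor.get_obs();print(o['time_s'],o['dq'].round(3),o['ee_pos'],o['tcp_rot'])
im,d=cams.camera('wrist');cv2.imwrite('pics/w2.png',im)
for t in ['bin_top','bin_top_tab','bin_top_lip','glue_tin']:
    print(t,[(r['conf'],r['pixel'],wz(r['pixel'],o,z).round(4)) for r in cams.place_of('wrist',t)[:1] for z in [{'bin_top':.039,'bin_top_tab':.096,'bin_top_lip':.093,'glue_tin':0}[t]]])
print(wproj(o['ee_pos'],o))
a=cv2.imread('pics/w1.png').astype(int);print(abs(a-im).mean())
# finger tip view from top/scene
for n in ['top','scene']:
    im,d=cams.camera(n);cv2.imwrite(f'pics/{n}2.png',im);np.save(n+'2.npy',d)
    print(n,proj(n,o['ee_pos']))
    r=proj(n,o['ee_pos'])[0].astype(int)
    cv2.circle(im,tuple(int(v) for v in r),2,(0,0,255),-1)
    cv2.imwrite(f'pics/{n}2z.png',cv2.resize(im[max(0,r[1]-60):r[1]+60,max(0,r[0]-80):r[0]+80],(640,480),interpolation=cv2.INTER_CUBIC))
E
```

```text
2.75 [-0.007  0.004  0.001  0.001  0.002  0.001  0.003] [0.47340799 0.22860523 0.22261099] [ 7.90726810e-06 -5.37196702e-02  9.98556028e-01  2.35523527e-04]
bin_top [(0.97, [259.0, 262.1], array([0.5688, 0.215 , 0.039 ]))]
bin_top_tab [(0.61, [201.6, 257.0], array([0.4813, 0.2061, 0.096 ]))]
bin_top_lip [(0.75, [322.1, 259.4], array([0.6218, 0.2191, 0.093 ]))]
glue_tin [(0.61, [95.5, 96.7], array([ 0.3884, -0.0237, -0.    ]))]
[[281.46257768 256.34972211]]
9.276737528344672
top [[159.8322032  228.91617478]]
scene [[181.91833596 133.75362116]]
```

View pics/scene2z.png

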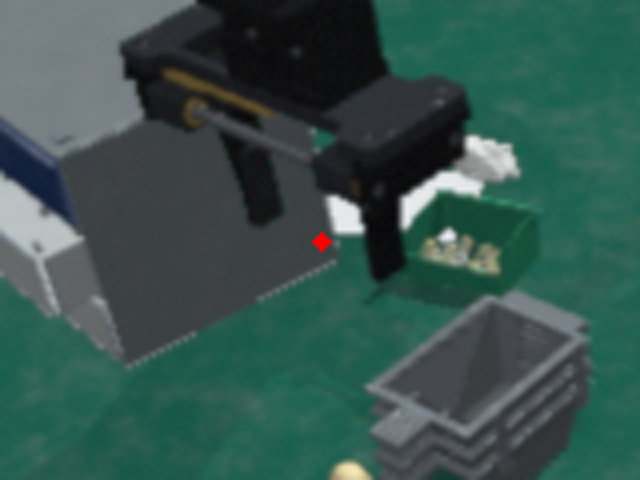

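View pics/top2z.png

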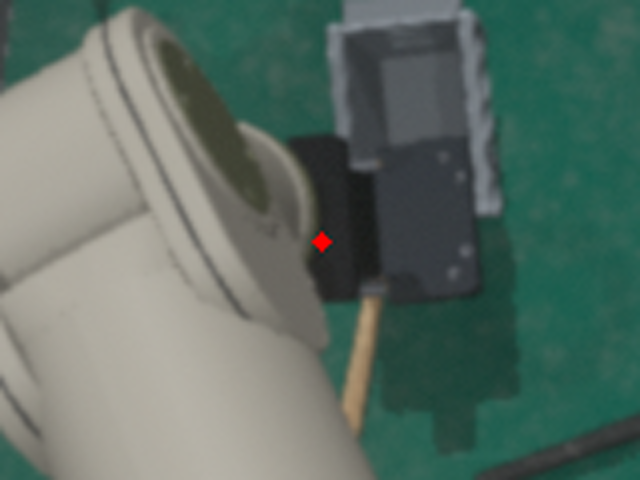

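Once the arm has settled, all three cameras agree on the tab at about (0.480, 0.206, 0.096) with bin yaw about 6.8°. The first wrist view was taken while the arm was still moving. Next I descend with a slight backward pre-tilt.

Emit:
carry_out --targets '[{"x":0.3,"y":-1.1,"z":-2,"wx":0.5,"wy":-4,"wz":0.6},{"x":0.3,"y":-1.1,"z":-2,"wx":0.5,"wy":-4,"wz":0},{"x":0,"y":0,"z":-2,"wx":0,"wy":0,"wz":0},{"x":0,"y":0,"z":-2,"wx":0,"wy":0,"wz":0},{"x":0,"y":0,"z":-1,"wx":0,"wy":0,"wz":0},{"x":0,"y":0,"z":-0.5,"wx":0,"wy":0,"wz":0},{"x":0,"y":0,"z":0,"wx":0,"wy":0,"wz":0},{"x":0,"y":0,"z":0,"wx":0,"wy":0,"wz":0},{"x":0,"y":0,"z":0,"wx":0,"wy":0,"wz":0}]'

```text
time_s: 3.85
ee_pos: [0.4806, 0.2056, 0.1287]
tcp_rot: [0.071, -0.058, 0.996, 0.005]
wrist_force: [-0.3, -0.1, -0.1]
opening: 0.0871
```

```bash
cat > st.py <<'E'
from h import *
import sys
o=monitor.get_obs();M=rot(o['tcp_rot']);print(o['time_s'],'pos',o['ee_pos'].round(4),'q',o['q'].round(2),'F',o['wrist_force'].round(1),'T',o['wrist_torque'].round(2),'op',round(o['opening'],4),'dq',abs(o['dq']).max().round(3))
print('yaw',np.degrees(np.arctan2(-M[0,1],M[1,1])).round(2),'tool z',M[:,2].round(3))
tz=M[:,2]; yaw=np.radians(float(sys.argv[1]) if len(sys.argv)>1 else 6.76); print('pitch(+ = front up)',np.degrees(np.arctan2(-(tz[0]*np.cos(yaw)+tz[1]*np.sin(yaw)),-tz[2])).round(2))
E
python3 st.py
```

```text
3.85 pos [0.4806 0.2056 0.1287] q [-0.65  0.08  0.13  1.97  0.05  0.95  1.13] F [-0.3 -0.1 -0.1] T [0.02 0.21 0.03] op 0.0871 dq 0.004
yaw 6.65 tool z [ 0.14   0.019 -0.99 ]
pitch(+ = front up) -8.15
```

Emit:
carry_out --targets '[{"x":0,"y":0,"z":-1.5,"wx":0,"wy":0,"wz":0},{"x":0,"y":0,"z":-1.5,"wx":0,"wy":0,"wz":0},{"x":0,"y":0,"z":-1.0,"wx":0,"wy":0,"wz":0},{"x":0,"y":0,"z":-0.5,"wx":0,"wy":0,"wz":0},{"x":0,"y":0,"z":0,"wx":0,"wy":0,"wz":0},{"x":0,"y":0,"z":0,"wx":0,"wy":0,"wz":0},{"x":0,"y":0,"z":0,"wx":0,"wy":0,"wz":0}]'

```text
time_s: 4.43
ee_pos: [0.4803, 0.2055, 0.0834]
tcp_rot: [0.071, -0.058, 0.996, 0.005]
wrist_force: [0.4, -0.2, 0.3]
opening: 0.0868
```

```bash
python3 st.py; python3 - <<'E'
from h import *
im,d=cams.camera('wrist');cv2.imwrite('pics/w3.png',im)
im,d=cams.camera('scene');cv2.imwrite('pics/s3.png',cv2.resize(im[120:220,160:293],(798,600)))
E
```

```text
4.4333 pos [0.4803 0.2055 0.0834] q [-0.65  0.14  0.13  2.02  0.05  0.85  1.13] F [ 0.4 -0.2  0.3] T [ 0.02  0.13 -0.03] op 0.0868 dq 0.003
yaw 6.65 tool z [ 0.14   0.018 -0.99 ]
pitch(+ = front up) -8.12
```

View pics/w3.png

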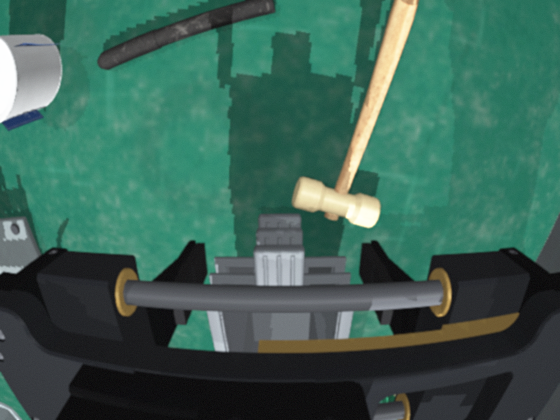

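View pics/s3.png

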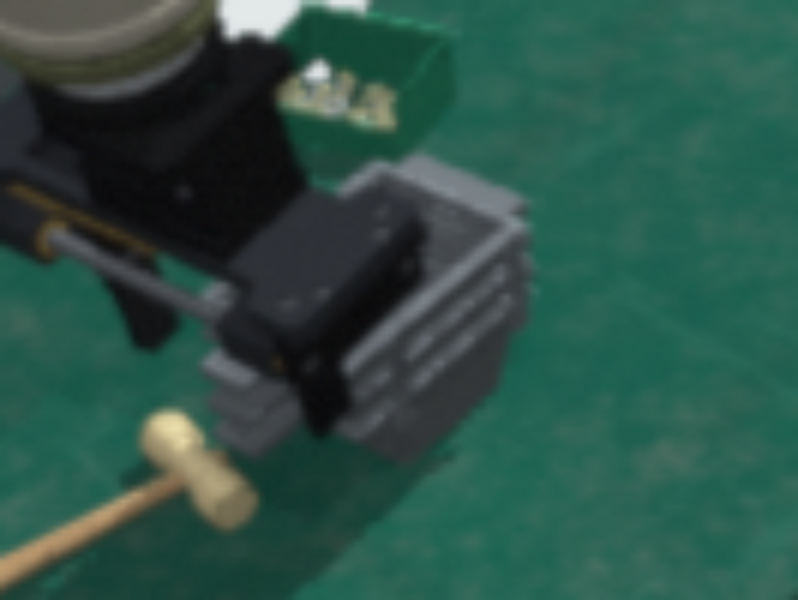

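The tab sits centred between the fingers (col ~279, fingers at 190 and 372). Closing now.

Emit:
carry_out --targets '[{"x":0,"y":0,"z":0,"wx":0,"wy":0,"wz":0},{"x":0,"y":0,"z":0,"wx":0,"wy":0,"wz":0},{"x":0,"y":0,"z":0,"wx":0,"wy":0,"wz":0},{"x":0,"y":0,"z":0,"wx":0,"wy":0,"wz":0},{"x":0,"y":0,"z":0,"wx":0,"wy":0,"wz":0},{"x":0,"y":0,"z":0,"wx":0,"wy":0,"wz":0},{"x":0,"y":0,"z":0,"wx":0,"wy":0,"wz":0},{"x":0,"y":0,"z":0,"wx":0,"wy":0,"wz":0}]' --gripper -1 --newtons 60

```text
time_s: 5.2
ee_pos: [0.4798, 0.2052, 0.0826]
tcp_rot: [0.07, -0.058, 0.996, 0.005]
wrist_force: [0.9, -1.3, -0.5]
opening: 0.0417
```

```bash
python3 st.py; python3 - <<'E'
import numpy as np
# arc about pivot: TCP in bin frame (-93,0,48) relative to pivot (40,0,42)
r=np.array([-133.,6.]);u=np.array([np.cos(np.radians(6.76)),np.sin(np.radians(6.76))])
p=r
for k in range(1,11):
    a=np.radians(2.5*k);n=np.array([r[0]*np.cos(a)+r[1]*np.sin(a),-r[0]*np.sin(a)+r[1]*np.cos(a)]);d=n-p;p=n
    print(2.5*k,'dx %.2f dy %.2f dz %.2f cm'%(d[0]*u[0]/10,d[0]*u[1]/10,d[1]/10))
E
```

```text
5.2 pos [0.4798 0.2052 0.0826] q [-0.65  0.14  0.13  2.02  0.05  0.85  1.13] F [ 0.9 -1.3 -0.5] T [-0.    0.17 -0.06] op 0.0417 dq 0.002
yaw 6.65 tool z [ 0.139  0.018 -0.99 ]
pitch(+ = front up) -8.06
2.5 dx 0.04 dy 0.00 dz 0.58 cm
5.0 dx 0.06 dy 0.01 dz 0.58 cm
7.5 dx 0.09 dy 0.01 dz 0.57 cm
10.0 dx 0.11 dy 0.01 dz 0.57 cm
12.5 dx 0.14 dy 0.02 dz 0.56 cm
15.0 dx 0.16 dy 0.02 dz 0.56 cm
17.5 dx 0.19 dy 0.02 dz 0.55 cm
20.0 dx 0.21 dy 0.02 dz 0.54 cm
22.5 dx 0.23 dy 0.03 dz 0.53 cm
25.0 dx 0.26 dy 0.03 dz 0.52 cm
```

Emit:
carry_out --targets '[{"x":0,"y":0,"z":0,"wx":0,"wy":0,"wz":0},{"x":0,"y":0,"z":0,"wx":0,"wy":0,"wz":0},{"x":0,"y":0,"z":0,"wx":0,"wy":0,"wz":0},{"x":0,"y":0,"z":0,"wx":0,"wy":0,"wz":0},{"x":0,"y":0,"z":0,"wx":0,"wy":0,"wz":0}]'

```text
time_s: 5.62
ee_pos: [0.4797, 0.2051, 0.0825]
tcp_rot: [0.07, -0.058, 0.996, 0.005]
wrist_force: [-0.4, 0.0, 0.0]
opening: 0.0247
```

```bash
python3 st.py
```

```text
5.6167 pos [0.4797 0.2051 0.0825] q [-0.65  0.14  0.13  2.02  0.05  0.85  1.13] F [-0.4  0.   0. ] T [-0.08  0.21 -0.08] op 0.0247 dq 0.002
yaw 6.65 tool z [ 0.139  0.018 -0.99 ]
pitch(+ = front up) -8.05
```

Emit:
carry_out --targets '[{"x":0,"y":0,"z":0,"wx":0,"wy":0,"wz":0},{"x":0.04,"y":0,"z":0.58,"wx":-0.3,"wy":2.5,"wz":0},{"x":0.06,"y":0.01,"z":0.58,"wx":-0.3,"wy":2.5,"wz":0},{"x":0.09,"y":0.01,"z":0.57,"wx":-0.3,"wy":2.5,"wz":0},{"x":0.11,"y":0.01,"z":0.57,"wx":-0.3,"wy":2.5,"wz":0},{"x":0,"y":0,"z":0,"wx":0,"wy":0,"wz":0},{"x":0,"y":0,"z":0,"wx":0,"wy":0,"wz":0}]'

```text
time_s: 6.2
ee_pos: [0.4833, 0.2055, 0.1052]
tcp_rot: [-0.017, -0.058, 0.998, -0.001]
wrist_force: [-0.3, -0.7, 0.5]
opening: 0.0247
```

```bash
python3 st.py;python3 - <<'E'
from h import *
im,d=cams.camera('scene');cv2.imwrite('pics/s4.png',cv2.resize(im[120:220,160:293],(798,600)))
E
```

```text
6.2 pos [0.4833 0.2055 0.1052] q [-0.61  0.24  0.14  1.84 -0.05  1.09  1.24] F [-0.3 -0.7  0.5] T [ 0.14 -0.13  0.01] op 0.0247 dq 0.035
yaw 6.61 tool z [-0.034 -0.003 -0.999]
pitch(+ = front up) 1.94
```

View pics/s4.png

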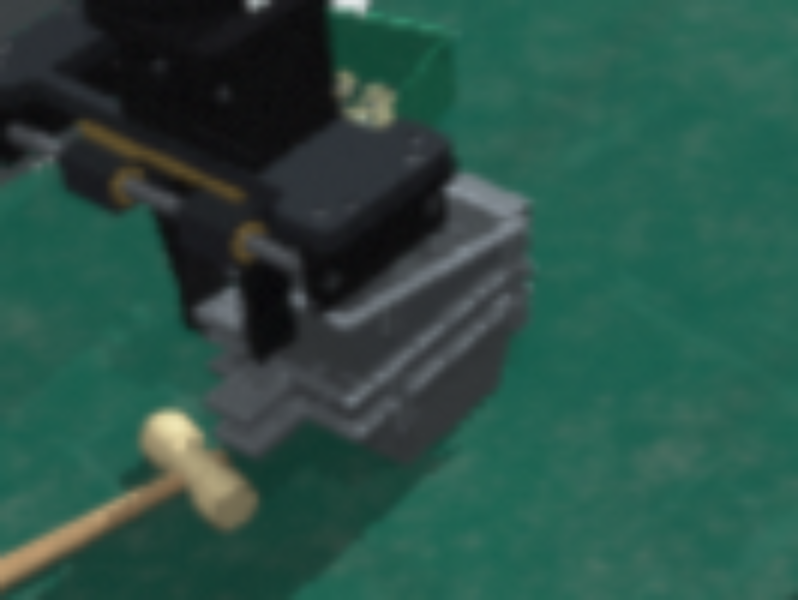

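The top bin is tipping cleanly and the other two are standing still. I continue to 25°.

Emit:
carry_out --targets '[{"x":0.14,"y":0.02,"z":0.56,"wx":-0.3,"wy":2.5,"wz":0},{"x":0.16,"y":0.02,"z":0.56,"wx":-0.3,"wy":2.5,"wz":0},{"x":0.19,"y":0.02,"z":0.55,"wx":-0.3,"wy":2.5,"wz":0},{"x":0.21,"y":0.02,"z":0.54,"wx":-0.3,"wy":2.5,"wz":0},{"x":0.23,"y":0.03,"z":0.53,"wx":-0.3,"wy":2.5,"wz":0},{"x":0.26,"y":0.03,"z":0.52,"wx":-0.3,"wy":2.5,"wz":0},{"x":0,"y":0,"z":0,"wx":0,"wy":0,"wz":0},{"x":0,"y":0,"z":0,"wx":0,"wy":0,"wz":0}]'

```text
time_s: 6.92
ee_pos: [0.4946, 0.2068, 0.1374]
tcp_rot: [-0.148, -0.057, 0.987, -0.009]
wrist_force: [0.2, -0.8, -0.8]
opening: 0.0249
```

```bash
python3 st.py;python3 - <<'E'
from h import *
im,d=cams.camera('scene');cv2.imwrite('pics/s5.png',cv2.resize(im[120:220,160:293],(798,600)))
E
```

```text
6.9167 pos [0.4946 0.2068 0.1374] q [-0.54  0.42  0.16  1.56 -0.15  1.45  1.33] F [ 0.2 -0.8 -0.8] T [ 0.13 -0.53 -0.04] op 0.0249 dq 0.025
yaw 6.62 tool z [-0.291 -0.034 -0.956]
pitch(+ = front up) 17.06
```

View pics/s5.png

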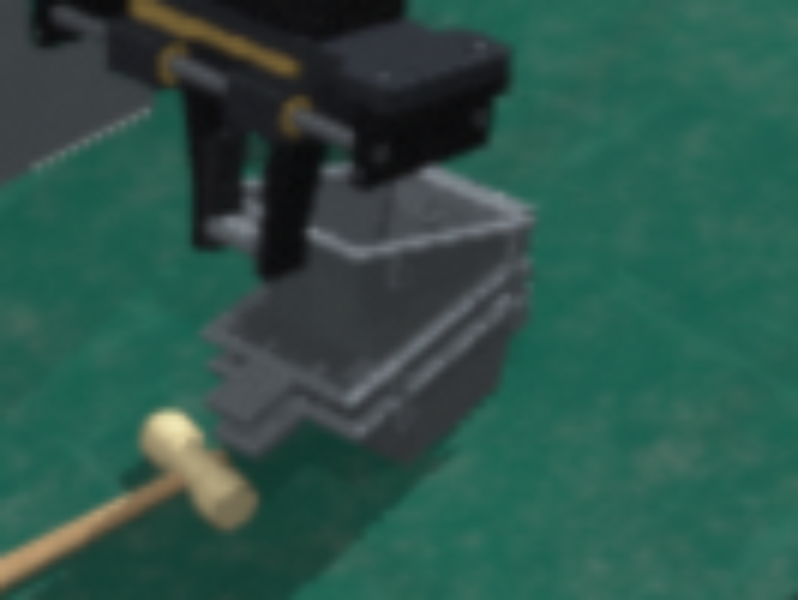

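Emit:
carry_out --targets '[{"x":0,"y":0,"z":0.5,"wx":0,"wy":0,"wz":0},{"x":0,"y":0,"z":0.8,"wx":0,"wy":0,"wz":0},{"x":0,"y":0,"z":1,"wx":0,"wy":0,"wz":0},{"x":0,"y":0,"z":1,"wx":0,"wy":0,"wz":0},{"x":0,"y":0,"z":0.7,"wx":0,"wy":0,"wz":0},{"x":0,"y":0,"z":0,"wx":0,"wy":0,"wz":0},{"x":0,"y":0,"z":0,"wx":0,"wy":0,"wz":0}]'

```text
time_s: 7.55
ee_pos: [0.495, 0.207, 0.1788]
tcp_rot: [-0.148, -0.057, 0.987, -0.008]
wrist_force: [0.2, -0.2, -1.2]
opening: 0.0251
```

```bash
python3 st.py;python3 - <<'E'
from h import *
im,d=cams.camera('scene');cv2.imwrite('pics/s6.png',cv2.resize(im[110:220,160:306],(798,600)));np.save('s6.npy',d)
E
```

```text
7.55 pos [0.495  0.207  0.1788] q [-0.55  0.39  0.16  1.52 -0.14  1.53  1.32] F [ 0.2 -0.2 -1.2] T [ 0.03 -0.35 -0.02] op 0.0251 dq 0.017
yaw 6.63 tool z [-0.291 -0.033 -0.956]
pitch(+ = front up) 17.04
```

View pics/s6.png

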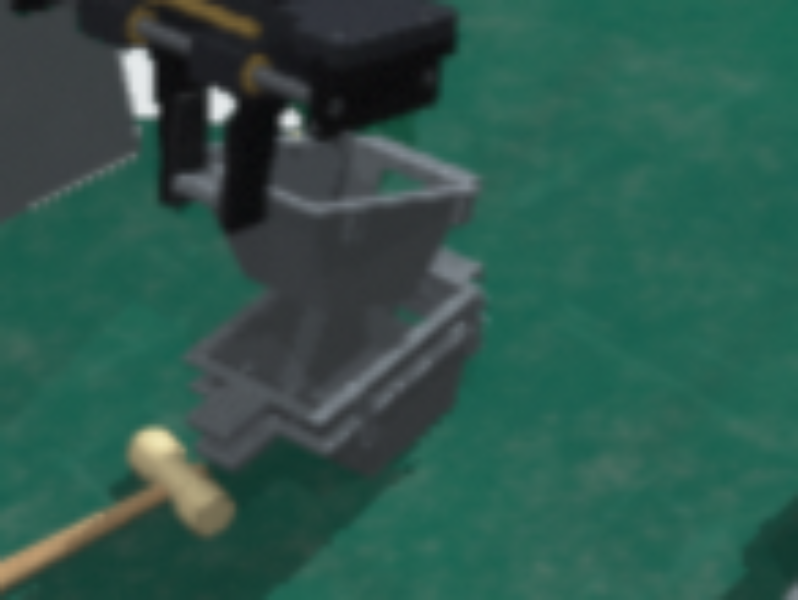

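Emit:
carry_out --targets '[{"x":0,"y":0,"z":1.5,"wx":0,"wy":0,"wz":0},{"x":0,"y":0,"z":2,"wx":0,"wy":0,"wz":0},{"x":0,"y":0,"z":2,"wx":0,"wy":0,"wz":0},{"x":0,"y":0,"z":1.5,"wx":0,"wy":0,"wz":0},{"x":-0.5,"y":0,"z":1,"wx":0,"wy":0,"wz":0},{"x":0,"y":0,"z":0,"wx":0,"wy":0,"wz":0},{"x":0,"y":0,"z":0,"wx":0,"wy":0,"wz":0},{"x":0,"y":0,"z":0,"wx":0,"wy":0,"wz":0},{"x":0,"y":0,"z":0,"wx":0,"wy":0,"wz":0}]'

```text
time_s: 8.35
ee_pos: [0.4893, 0.2067, 0.2569]
tcp_rot: [-0.149, -0.057, 0.987, -0.009]
wrist_force: [0.2, -0.3, -1.4]
opening: 0.025
```

```bash
python3 st.py;python3 - <<'E'
from h import *
from fit import *
o=monitor.get_obs()
for n in ['scene','top']:
    im,d=cams.camera(n);np.save(n+'7.npy',d);cv2.imwrite(f'pics/{n}7f.png',im)
    np.save(n+'7c.npy',cloud(n,d))
im=cv2.imread('pics/scene7f.png');cv2.imwrite('pics/s7.png',cv2.resize(im[70:220,150:350],(800,600)))
# filled bin fit
for n in ['top','scene']:
    C=np.load(n+'c.npy').reshape(-1,3)
    P=C[(C[:,0]>.44)&(C[:,0]<.67)&(C[:,1]<-.05)&(C[:,1]>-.19)&(C[:,2]<.2)]
    if n=='scene':P=P[P[:,2]>.07]
    M=((P[:,2]>.094)&(P[:,2]<.112)).astype(float)
    p,f=top_fit(P,M,[590,-125,.17],103);print(n,p,f)
    c,s=np.cos(p[2]),np.sin(p[2])
    print('bay',p[0]+108*s,p[1]-108*c,'barpt',p[0]+108*s+53.5*c,p[1]-108*c+53.5*s)
for n,pts in dict(top=dict(can=((140.2,273.5),0),glue=((269.8,275.9),0),railO=((190.9,341.5),0),bay=((184.6,363.8),.043),bar=((159.6,361.2),.1)),scene=dict(can=((194.8,322.2),0),glue=((274.6,238),0),railO=((256.3,340.8),0),bay=((257.5,370.8),.043),bar=((221.6,382),.1))).items():
    m,T=pose(n);K=m['mtx']
    for k,((r,c),z) in pts.items():
        d=T[:3,:3]@np.array([(c-K[0,2])/K[0,0],-(r-K[1,2])/K[1,1],-1]);print(n,k,(T[:3,3]+d*(z-T[2,3])/d[2]).round(4))
E
```

```text
8.35 pos [0.4893 0.2067 0.2569] q [-0.55  0.34  0.17  1.42 -0.14  1.68  1.3 ] F [ 0.2 -0.3 -1.4] T [ 0.04 -0.35 -0.  ] op 0.025 dq 0.006
yaw 6.63 tool z [-0.294 -0.035 -0.955]
pitch(+ = front up) 17.22
top [ 5.71619507e+02 -1.20217952e+02  1.93665563e-01] 205.69365401902766
bay 592.4048862499034 -226.19893098496868 barpt 644.9047232929245 -215.9024699203004
scene [ 5.70790479e+02 -1.21541872e+02  1.86229812e-01] 142.26206588703144
bay 590.7872432061893 -227.6744754989029 barpt 643.3621901009087 -217.76867118943696
top can [ 0.7119 -0.0029  0.    ]
top glue [ 0.3837 -0.0105  0.    ]
top railO [ 0.582  -0.1752  0.    ]
top bay [ 0.5923 -0.2249  0.043 ]
top bar [ 0.6435 -0.2106  0.1   ]
scene can [ 0.716  -0.0009 -0.    ]
scene glue [ 0.3812 -0.0203  0.    ]
scene railO [ 0.5764 -0.165   0.    ]
scene bay [ 0.5861 -0.2355  0.043 ]
scene bar [ 0.6437 -0.218   0.1   ]
```

View pics/s7.png

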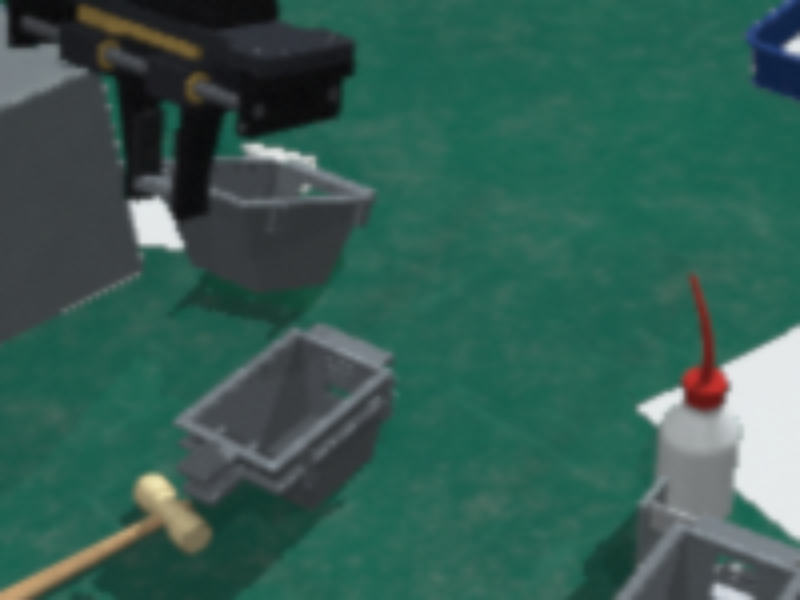

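```bash
cat > binfit.py <<'E'
from h import *
from scipy.spatial import cKDTree
from scipy.optimize import least_squares
def model():
    P=[]
    zs=np.arange(0,61,2.)
    for z in zs:
        for off in (0,2.5):
            if off and z<2.5: continue
            xf=-32-.68*z+off*1.2; xr=32+.19*z-off; yy=26+.19*z-off
            for x in np.arange(xf,xr,2): P+= [[x,yy,z],[x,-yy,z]]
            for y in np.arange(-yy,yy,2): P+= [[xf,y,z],[xr,y,z]]
    for x in np.arange(-76,44.1,1.5):
        for y in np.arange(-43,43.1,1.5):
            if abs(y)>37 or x<-72 or x>40: P.append([x,y,60])
    for x in np.arange(-106,-75,1.5):
        for y in np.arange(-13,13.1,1.5): P+= [[x,y,60],[x,y,53]]
    for x in np.arange(44,58.1,1.5):
        for y in np.arange(-32,32.1,1.5): P.append([x,y,60])
    for z in np.arange(50.5,60,1.5):
        for y in np.arange(-32,32.1,1.5): P.append([58,y,z])
    for x in np.arange(-32,32,2):
        for y in np.arange(-26,26.1,2): P+= [[x,y,0],[x,y,2.5]]
    return np.array(P)/1000
def fitbin(clouds,T0,gate=.012,it=25):
    mod=model();tree=cKDTree(mod)
    p=np.zeros(6)
    P=np.vstack(clouds)
    def inv(p):
        Rm=T0[0]@R.from_rotvec(p[3:]).as_matrix();return (P-(T0[1]+p[:3]))@Rm
    for k in range(4):
        g=[.03,.015,.01,.008][k]
        d,_=tree.query(inv(p));sel=d<g
        Ps=P[sel]
        def f(q):
            Rm=T0[0]@R.from_rotvec(q[3:]).as_matrix();L=(Ps-(T0[1]+q[:3]))@Rm
            d,i=tree.query(L);return d*1000
        r=least_squares(f,p,loss='soft_l1',f_scale=2,diff_step=1e-4,x_scale=[.01]*3+[.1]*3);
        p=r.x
    return T0[0]@R.from_rotvec(p[3:]).as_matrix(),T0[1]+p[:3],len(Ps),np.sqrt((f(p)**2).mean())
def guess(o,tilt_rel,yaw,tab=(-.093,0,.047)):
    M=rot(o['tcp_rot']);tz=M[:,2];pit=np.arctan2(-(tz[0]*np.cos(yaw)+tz[1]*np.sin(yaw)),-tz[2])+tilt_rel
    Rm=R.from_euler('ZY',[yaw,pit]).as_matrix();return Rm,np.array(o['ee_pos'])-Rm@np.array(tab)
E
python3 - <<'E'
from binfit import *
o=monitor.get_obs();yaw=np.radians(6.7)
T0=guess(o,np.radians(8.1),yaw)
for names in (['scene'],['scene','top']):
    cl=[]
    for n in names:
        C=np.load(n+'7c.npy').reshape(-1,3);im=cv2.imread(f'pics/{n}7f.png').reshape(-1,3)
        L=(C-T0[1])@T0[0]
        k=(L[:,0]>-.115)&(L[:,0]<.075)&(abs(L[:,1])<.06)&(L[:,2]<.075)&(L[:,2]>-.02)&(im.max(1)>45)
        if n=='top': k&=(L[:,0]>-.06)
        cl.append(C[k]);print(n,k.sum())
    Rm,t,nn,rms=fitbin(cl,T0)
    print(nn,rms,'origin',t.round(4),'eulZYX',R.from_matrix(Rm).as_euler('ZYX',degrees=True).round(2),'TCP in bin',(Rm.T@(o['ee_pos']-t)*1000).round(1))
print('guess',T0[1],R.from_matrix(T0[0]).as_euler('ZYX',degrees=True))
E
```

```text
scene 1256
1241 1.6724063858829556 origin [0.5503 0.2111 0.1764] eulZYX [ 6.66 26.31  0.71] TCP in bin [-90.6   3.3  45.5]
scene 1256
top 399
1641 1.67348836446161 origin [0.5495 0.2106 0.1763] eulZYX [ 5.73 26.28 -0.29] TCP in bin [-89.8   2.   46. ]
guess [0.55296902 0.21421235 0.1750543 ] [6.70000000e+00 2.52999624e+01 7.95138670e-16]
```

The bin is held rigidly: tilt 26.3°, TCP at bin (-90.5, 2.5, 46). Next I compute the hover pose over the bar.

```bash
cat > tgt.py <<'E'
from binfit import *
bar=np.array([.643,-.216,.100]);yr=np.radians(10.9)
def tcp(tilt,slot,tab=(-.0905,.0025,.046)):
    Rb=R.from_euler('ZY',[yr,np.radians(tilt)]).as_matrix()
    t=np.array(slot)-Rb@np.array([.049,0,.057]);return t+Rb@np.array(tab),t
ax=np.array([np.cos(yr),np.sin(yr),0])
E
python3 - <<'E'
from tgt import *
o=monitor.get_obs()
T,t=tcp(20,bar+ax*.002+[0,0,.05])
print('target',T.round(4),'delta cm',((T-o['ee_pos'])*100).round(2))
for th in (20,):
  for dz in (.05,.01,0): print(tcp(th,bar+ax*.002+[0,0,dz]))
E
```

```text
target [ 0.5121 -0.2387  0.1874] delta cm [  2.27 -44.54  -6.99]
(array([ 0.51207469, -0.23866631,  0.18737519]), array([ 0.58060626, -0.22801514,  0.11319651]))
(array([ 0.51207469, -0.23866631,  0.14737519]), array([ 0.58060626, -0.22801514,  0.07319651]))
(array([ 0.51207469, -0.23866631,  0.13737519]), array([ 0.58060626, -0.22801514,  0.06319651]))
```

Emit:
carry_out --targets '[{"x":-0.5,"y":-1,"z":0,"wx":0,"wy":0,"wz":0},{"x":-0.5,"y":-2,"z":0,"wx":0,"wy":0,"wz":0},{"x":-0.5,"y":-2.5,"z":0,"wx":0,"wy":0,"wz":0.5},{"x":-0.5,"y":-2.5,"z":0,"wx":0,"wy":0,"wz":0.5},{"x":0,"y":-2.5,"z":0,"wx":0,"wy":0,"wz":0.5},{"x":0,"y":-2.5,"z":0,"wx":0,"wy":0,"wz":0.5},{"x":0,"y":-2.5,"z":0,"wx":0,"wy":0,"wz":0.5},{"x":0,"y":-2.5,"z":0,"wx":0,"wy":0,"wz":0.5},{"x":0,"y":-2.5,"z":0,"wx":0,"wy":0,"wz":0.5},{"x":0,"y":-2.5,"z":0,"wx":0.2,"wy":-1.2,"wz":0.5},{"x":0,"y":-2.5,"z":0,"wx":0.2,"wy":-1.2,"wz":0.5},{"x":0,"y":-2.5,"z":0,"wx":0.2,"wy":-1.2,"wz":0},{"x":0.5,"y":-2.5,"z":0,"wx":0.2,"wy":-1.2,"wz":0},{"x":0.5,"y":-2.5,"z":0,"wx":0.2,"wy":-1.2,"wz":0},{"x":0.5,"y":-2.5,"z":0,"wx":0,"wy":-0.2,"wz":0},{"x":0.5,"y":-2.5,"z":0,"wx":0,"wy":0,"wz":0},{"x":0.5,"y":-2.5,"z":0,"wx":0,"wy":0,"wz":0},{"x":0.5,"y":-2,"z":0,"wx":0,"wy":0,"wz":0},{"x":0.5,"y":-1.5,"z":0,"wx":0,"wy":0,"wz":0},{"x":0.5,"y":-1,"z":0,"wx":0,"wy":0,"wz":0}]'

```text
time_s: 10.12
ee_pos: [0.5086, -0.2456, 0.258]
tcp_rot: [-0.094, -0.095, 0.991, -0.011]
wrist_force: [-0.2, -0.1, -1.5]
opening: 0.0252
```

```bash
python3 st.py 10.9
```

```text
10.1167 pos [ 0.5086 -0.2456  0.258 ] q [-0.04  0.32  0.46  1.46 -0.03  1.55  2.17] F [-0.2 -0.1 -1.5] T [ 0.09 -0.17 -0.02] op 0.0252 dq 0.281
yaw 10.97 tool z [-0.185 -0.039 -0.982]
pitch(+ = front up) 10.88
```

Emit:
carry_out --targets '[{"x":0,"y":0,"z":-1,"wx":0,"wy":0,"wz":0},{"x":0,"y":0,"z":-2,"wx":0,"wy":0,"wz":0},{"x":0,"y":0,"z":-2,"wx":0,"wy":0,"wz":0},{"x":0,"y":0,"z":-1,"wx":0,"wy":0,"wz":0},{"x":0,"y":0,"z":0,"wx":0,"wy":0,"wz":0},{"x":0,"y":0,"z":0,"wx":0,"wy":0,"wz":0},{"x":0,"y":0,"z":0,"wx":0,"wy":0,"wz":0},{"x":0,"y":0,"z":0,"wx":0,"wy":0,"wz":0},{"x":0,"y":0,"z":0,"wx":0,"wy":0,"wz":0}]'

```text
time_s: 10.87
ee_pos: [0.5101, -0.2432, 0.1991]
tcp_rot: [-0.093, -0.096, 0.991, -0.011]
wrist_force: [-0.5, 0.1, -1.8]
opening: 0.0248
```

```bash
python3 st.py 10.9; cat > look.py <<'E'
from tgt import *
import sys
tag=sys.argv[1]
o=monitor.get_obs();T0=guess(o,np.radians(8.6),yr,(-.0905,.0025,.046))
cl=[]
for n in ['scene','top']:
    im,d=cams.camera(n);cv2.imwrite(f'pics/{n}{tag}.png',im);C=cloud(n,d).reshape(-1,3);im=im.reshape(-1,3)
    L=(C-T0[1])@T0[0]
    k=(L[:,0]>-.115)&(L[:,0]<.065)&(abs(L[:,1])<.055)&(L[:,2]<.068)&(L[:,2]>-.012)&(im.max(1)>45)
    if n=='top': k&=(L[:,0]>-.06)
    cl.append(C[k])
    np.save(f'{n}_{tag}c.npy',C)
for c in (cl[:1],cl):
    Rm,t,nn,rms=fitbin(c,T0)
    slot=t+Rm@np.array([.049,0,.057]);clip=t+Rm@np.array([.0408,0,.007]);Rr=R.from_euler('Z',yr).as_matrix();O=np.array([bar[0],bar[1],0])-Rr@np.array([.0535,-.054,0])
    print(nn,round(rms,2),'eul',R.from_matrix(Rm).as_euler('ZYX',degrees=True).round(2),'TCPinbin',(Rm.T@(o['ee_pos']-t)*1000).round(1),'slot rail mm',(Rr.T@(slot-O)*1000).round(1),'clip rail',(Rr.T@(clip-O)*1000).round(1))
im=cv2.imread(f'pics/scene{tag}.png');cv2.imwrite(f'pics/s{tag}.png',cv2.resize(im[150:300,270:470],(800,600),interpolation=cv2.INTER_CUBIC))
print(monitor.get_obs()['time_s'])
E
python3 look.py 8
```

```text
10.8667 pos [ 0.5101 -0.2432  0.1991] q [-0.04  0.35  0.44  1.54 -0.04  1.44  2.16] F [-0.5  0.1 -1.8] T [ 0.08 -0.13  0.03] op 0.0248 dq 0.005
yaw 11.13 tool z [-0.182 -0.04  -0.982]
pitch(+ = front up) 10.76
969 1.57 eul [ 9.79 19.72 -0.84] TCPinbin [-90.5   1.8  45.7] slot rail mm [ 52.9 -59.9 162.8] clip rail [ 28.3 -60.1 118.5]
1784 1.65 eul [10.29 19.9  -1.31] TCPinbin [-90.6   0.   45.9] slot rail mm [ 52.9 -56.8 162.1] clip rail [ 28.2 -57.7 117.9]
10.9667
```

View pics/s8.png

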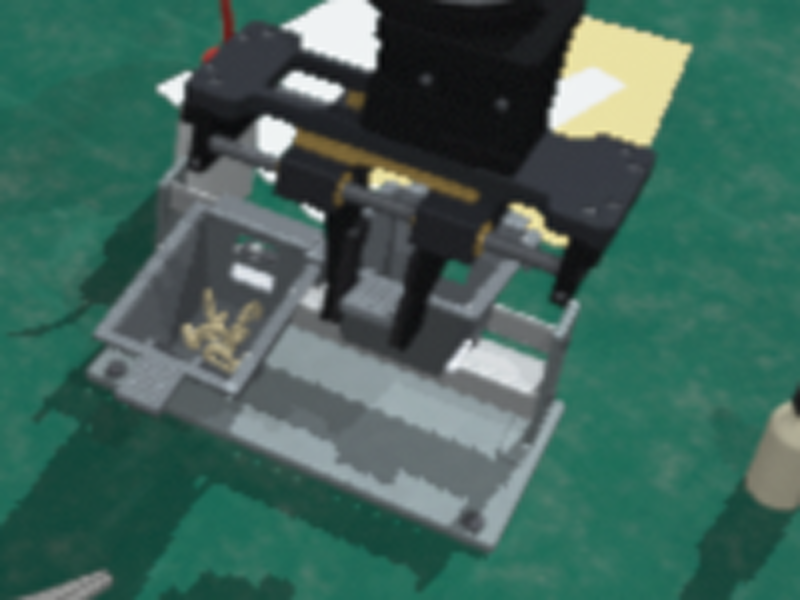

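The slot is measured 62 mm above the bar, 2.6 mm short of my aim in x and about 3 mm off sideways. I correct that and lower.

Emit:
carry_out --targets '[{"x":0.2,"y":0.3,"z":-1,"wx":0,"wy":0,"wz":0},{"x":0,"y":0,"z":-1.5,"wx":0,"wy":0,"wz":0},{"x":0,"y":0,"z":-1.5,"wx":0,"wy":0,"wz":0},{"x":0,"y":0,"z":-1,"wx":0,"wy":0,"wz":0},{"x":0,"y":0,"z":0,"wx":0,"wy":0,"wz":0},{"x":0,"y":0,"z":0,"wx":0,"wy":0,"wz":0},{"x":0,"y":0,"z":0,"wx":0,"wy":0,"wz":0},{"x":0,"y":0,"z":0,"wx":0,"wy":0,"wz":0}]'

```text
time_s: 11.63
ee_pos: [0.5122, -0.2403, 0.1491]
tcp_rot: [-0.093, -0.096, 0.991, -0.011]
wrist_force: [0.1, 0.7, -2.1]
opening: 0.0248
```

```bash
python3 st.py 10.9; python3 look.py 9
python3 - <<'E'
from tgt import *
for n in ['scene','top']:
    C=np.load(f'{n}_9c.npy')
    Rr=R.from_euler('Z',yr).as_matrix();O=np.array([bar[0],bar[1],0])-Rr@np.array([.0535,-.054,0]);L=(C-O)@Rr
    b=L[(L[:,1]>-.125)&(L[:,1]<-.09)&(abs(L[:,0]-.0535)<.012)&(L[:,2]>.09)&(L[:,2]<.108)]
    print(n,len(b),b.mean(0)*1000,np.percentile(b[:,2],[50,90])*1000)
E
```

```text
11.6333 pos [ 0.5122 -0.2403  0.1491] q [-0.04  0.39  0.43  1.6  -0.06  1.34  2.16] F [ 0.1  0.7 -2.1] T [ 0.06 -0.16 -0.02] op 0.0248 dq 0.003
yaw 11.12 tool z [-0.183 -0.04  -0.982]
pitch(+ = front up) 10.76
838 1.55 eul [ 9.59 19.72 -1.09] TCPinbin [-90.7   1.6  45.6] slot rail mm [ 55.7 -57.6 112.7] clip rail [ 31.1 -58.   68.5]
1504 1.73 eul [10.11 19.92 -1.42] TCPinbin [-90.5  -0.2  45.7] slot rail mm [ 55.5 -54.5 112.1] clip rail [ 30.7 -55.4  67.9]
11.7333
scene 20 [  52.66438245 -102.81839152   97.60126767] [ 98.13366395 101.71546661]<stdin>:6: RuntimeWarning: Mean of empty slice.
  ret = um.true_divide(
Traceback (most recent call last):
IndexError: index -1 is out of bounds for axis 0 with size 0
```

View pics/s9.png

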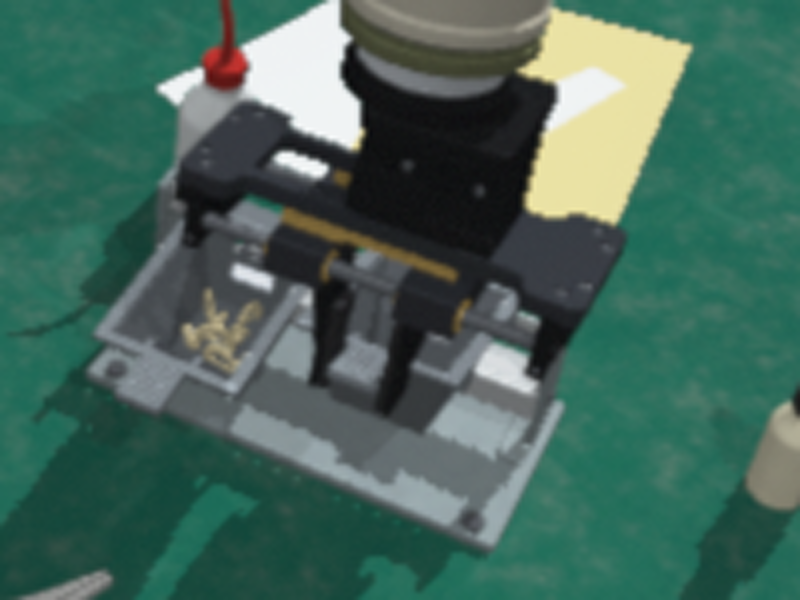

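Emit:
carry_out --targets '[{"x":0,"y":0,"z":-0.5,"wx":0,"wy":0,"wz":0},{"x":0,"y":0,"z":-0.4,"wx":0,"wy":0,"wz":0},{"x":0,"y":0,"z":0,"wx":0,"wy":0,"wz":0},{"x":0,"y":0,"z":0,"wx":0,"wy":0,"wz":0},{"x":0,"y":0,"z":0,"wx":0,"wy":0,"wz":0}]'

```text
time_s: 12.15
ee_pos: [0.5116, -0.2401, 0.1391]
tcp_rot: [-0.094, -0.096, 0.991, -0.011]
wrist_force: [-0.4, 0.7, -1.4]
opening: 0.0252
```

```bash
python3 st.py 10.9
```

```text
12.15 pos [ 0.5116 -0.2401  0.1391] q [-0.04  0.4   0.43  1.61 -0.06  1.32  2.16] F [-0.4  0.7 -1.4] T [ 0.06 -0.18 -0.03] op 0.0252 dq 0.003
yaw 11.12 tool z [-0.184 -0.04  -0.982]
pitch(+ = front up) 10.85
```

No contact yet; lowering 3 mm, then a further 2 mm.

Emit:
carry_out --targets '[{"x":0,"y":0,"z":-0.3,"wx":0,"wy":0,"wz":0},{"x":0,"y":0,"z":0,"wx":0,"wy":0,"wz":0},{"x":0,"y":0,"z":0,"wx":0,"wy":0,"wz":0},{"x":0,"y":0,"z":0,"wx":0,"wy":0,"wz":0}]'

```text
time_s: 12.48
ee_pos: [0.5118, -0.2401, 0.1363]
tcp_rot: [-0.094, -0.096, 0.991, -0.011]
wrist_force: [0.8, -0.0, -0.6]
opening: 0.0248
```

Emit:
carry_out --targets '[{"x":0,"y":0,"z":-0.2,"wx":0,"wy":0,"wz":0},{"x":0,"y":0,"z":0,"wx":0,"wy":0,"wz":0},{"x":0,"y":0,"z":0,"wx":0,"wy":0,"wz":0},{"x":0,"y":0,"z":0,"wx":0,"wy":0,"wz":0}]'

```text
time_s: 12.82
ee_pos: [0.5118, -0.2401, 0.1343]
tcp_rot: [-0.094, -0.096, 0.991, -0.011]
wrist_force: [1.2, 0.5, -0.1]
opening: 0.0248
```

```bash
python3 st.py 10.9; python3 look.py 10
```

```text
12.8167 pos [ 0.5118 -0.2401  0.1343] q [-0.04  0.4   0.43  1.62 -0.06  1.32  2.16] F [ 1.2  0.5 -0.1] T [ 0.09 -0.38 -0.05] op 0.0248 dq 0.002
yaw 11.12 tool z [-0.184 -0.04  -0.982]
pitch(+ = front up) 10.83
773 1.62 eul [ 9.2  18.88 -1.01] TCPinbin [-91.3   1.3  45.5] slot rail mm [ 56.5 -58.   99.8] clip rail [ 32.5 -58.2  55.2]
1423 1.77 eul [10.5  18.85 -0.96] TCPinbin [-91.2   0.4  45.5] slot rail mm [ 56.5 -54.1  99.9] clip rail [ 32.6 -54.7  55.2]
12.9167
```

View pics/s10.png

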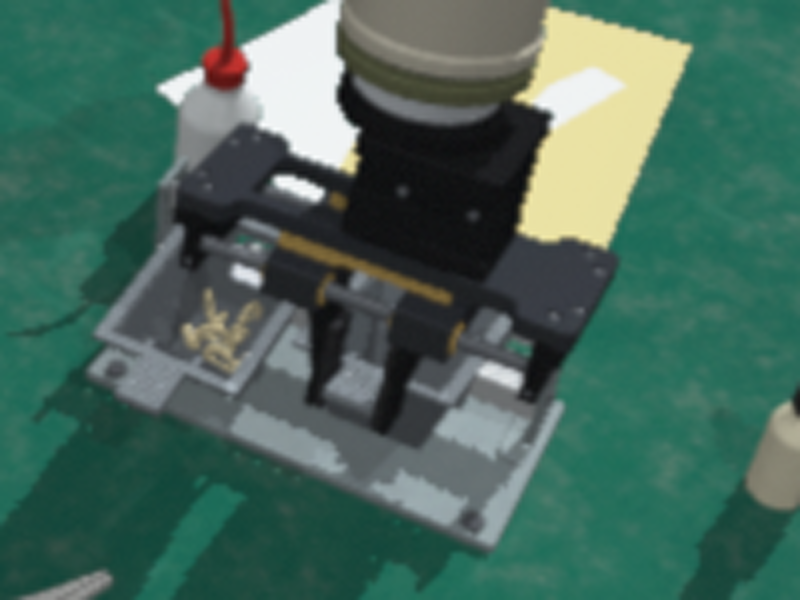

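Contact made: the slot underside is at z = 99.9 mm on the bar and the tilt has eased to 18.9°, so the lip is hooked. Next I compute the rotation about the bar.

```bash
cat > path.py <<'E'
from tgt import *
import sys
# keyframes tilt, slot rail x, slot z
def T(th,sx,sz=100,tab=(-91.2,0,45.5)):
    a=np.radians(th);v=np.array([tab[0]-49,tab[2]-57]);
    return np.array([sx+v[0]*np.cos(a)+v[1]*np.sin(a), sz-v[0]*np.sin(a)+v[1]*np.cos(a)])
ths=[18.9,17,15,13,11,9,7,5,3,1,0,-1]
sxs=np.interp(ths[::-1],[-1,0,12,18.9],[49.3,49.3,52,56.5])[::-1]
p=None
for th,sx in zip(ths,sxs):
    q=T(th,sx)
    if p is not None:
        d=(q-p)/10;print(th,round(sx,1),'dx %.2f dy %.2f dz %.2f'%(d[0]*ax[0],d[0]*ax[1],d[1]),'wx %.2f wy %.2f'%(-np.sin(yr)*(th-pt),np.cos(yr)*(th-pt)))
    p=q;pt=th
E
python3 path.py
```

```text
17 55.3 dx -0.23 dy -0.04 dz -0.45 wx 0.36 wy -1.87
15 54.0 dx -0.22 dy -0.04 dz -0.48 wx 0.38 wy -1.96
13 52.7 dx -0.21 dy -0.04 dz -0.48 wx 0.38 wy -1.96
11 51.8 dx -0.15 dy -0.03 dz -0.49 wx 0.38 wy -1.96
9 51.3 dx -0.09 dy -0.02 dz -0.49 wx 0.38 wy -1.96
7 50.9 dx -0.07 dy -0.01 dz -0.49 wx 0.38 wy -1.96
5 50.4 dx -0.06 dy -0.01 dz -0.49 wx 0.38 wy -1.96
3 50.0 dx -0.04 dy -0.01 dz -0.49 wx 0.38 wy -1.96
1 49.5 dx -0.02 dy -0.00 dz -0.49 wx 0.38 wy -1.96
0 49.3 dx -0.00 dy -0.00 dz -0.24 wx 0.19 wy -0.98
-1 49.3 dx 0.02 dy 0.00 dz -0.24 wx 0.19 wy -0.98
```

Emit:
carry_out --targets '[{"x":-0.23,"y":-0.04,"z":-0.45,"wx":0.36,"wy":-1.9,"wz":0},{"x":-0.22,"y":-0.04,"z":-0.48,"wx":0.38,"wy":-1.96,"wz":0},{"x":-0.21,"y":-0.04,"z":-0.48,"wx":0.38,"wy":-1.96,"wz":0},{"x":-0.15,"y":-0.03,"z":-0.49,"wx":0.38,"wy":-1.96,"wz":0},{"x":0,"y":0,"z":0,"wx":0,"wy":0,"wz":0},{"x":0,"y":0,"z":0,"wx":0,"wy":0,"wz":0},{"x":0,"y":0,"z":0,"wx":0,"wy":0,"wz":0}]'

```text
time_s: 13.5
ee_pos: [0.5023, -0.2422, 0.1153]
tcp_rot: [-0.027, -0.096, 0.995, -0.004]
wrist_force: [-8.5, -2.3, 4.3]
opening: 0.0249
```

```bash
python3 st.py 10.9; python3 look.py 11
```

```text
13.5 pos [ 0.5023 -0.2422  0.1153] q [-0.01  0.31  0.43  1.76 -0.1   1.14  2.21] F [-8.5 -2.3  4.3] T [-0.19  1.63 -0.07] op 0.0249 dq 0.008
yaw 11.05 tool z [-0.053 -0.014 -0.999]
pitch(+ = front up) 3.12
442 1.94 eul [11.04 10.01 -0.13] TCPinbin [-91.7   1.7  45.6] slot rail mm [ 50.9 -54.4 102.1] clip rail [ 34.1 -54.6  54.3]
1743 1.88 eul [11.2  10.49 -0.66] TCPinbin [-91.5   0.7  45.4] slot rail mm [ 50.6 -52.9 101.2] clip rail [ 33.4 -53.6  53.5]
13.6
```

View pics/s11.png

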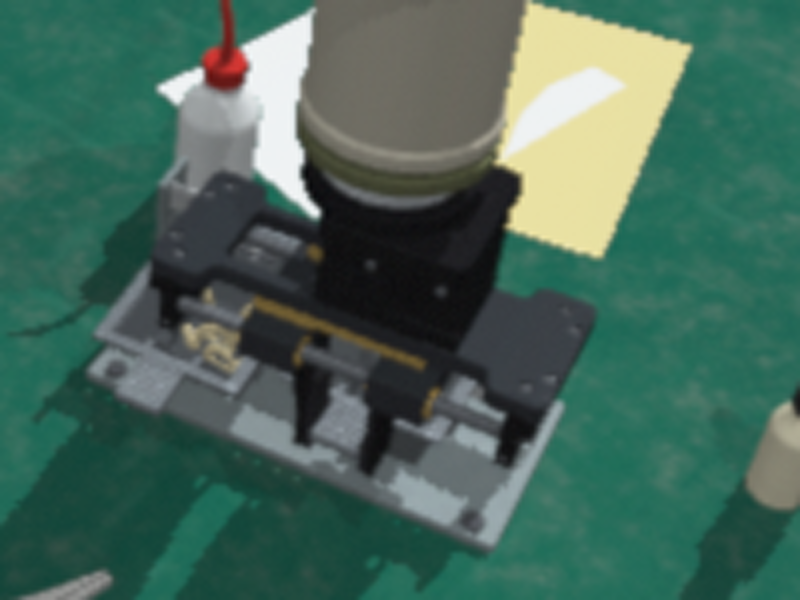

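Emit:
carry_out --targets '[{"x":-0.03,"y":-0.01,"z":-0.57,"wx":0.38,"wy":-1.96,"wz":0},{"x":-0.03,"y":-0.01,"z":-0.55,"wx":0.38,"wy":-1.96,"wz":0},{"x":-0.03,"y":-0.01,"z":-0.5,"wx":0.38,"wy":-1.96,"wz":0},{"x":0,"y":0,"z":0,"wx":0,"wy":0,"wz":0},{"x":0,"y":0,"z":0,"wx":0,"wy":0,"wz":0}]'

```text
time_s: 14.02
ee_pos: [0.5025, -0.2421, 0.0992]
tcp_rot: [0.026, -0.096, 0.995, 0.001]
wrist_force: [-2.4, -1.7, 0.7]
opening: 0.0248
```

```bash
python3 st.py 10.9; python3 look.py 12
```

```text
14.0167 pos [ 0.5025 -0.2421  0.0992] q [ 0.02  0.27  0.42  1.85 -0.16  1.01  2.27] F [-2.4 -1.7  0.7] T [-0.22  0.55 -0.09] op 0.0248 dq 0.015
yaw 11.05 tool z [ 0.052  0.006 -0.999]
pitch(+ = front up) -2.97
316 2.21 eul [6.54 3.95 1.13] TCPinbin [-90.6  -0.4  45.1] slot rail mm [ 50.3 -63.5 101.4] clip rail [ 38.8 -61.6  52.1]
1979 2.02 eul [11.05  4.3  -0.46] TCPinbin [-92.9   0.5  45.1] slot rail mm [ 53.  -53.  100.5] clip rail [ 41.1 -53.5  51.2]
14.1167
```

Emit:
carry_out --targets '[{"x":-0.1,"y":-0.02,"z":-0.5,"wx":0.38,"wy":-1.96,"wz":0},{"x":-0.1,"y":-0.02,"z":-0.5,"wx":0.38,"wy":-1.96,"wz":0},{"x":0,"y":0,"z":-0.25,"wx":0.19,"wy":-1,"wz":0},{"x":0,"y":0,"z":0,"wx":0,"wy":0,"wz":0},{"x":0,"y":0,"z":0,"wx":0,"wy":0,"wz":0},{"x":0,"y":0,"z":0,"wx":0,"wy":0,"wz":0}]'

```text
time_s: 14.62
ee_pos: [0.5007, -0.2428, 0.0873]
tcp_rot: [0.07, -0.096, 0.993, 0.005]
wrist_force: [-7.6, -1.8, 8.9]
opening: 0.0254
```

```bash
python3 st.py 10.9; python3 look.py 13
```

```text
14.6167 pos [ 0.5007 -0.2428  0.0873] q [ 0.05  0.23  0.41  1.92 -0.22  0.9   2.34] F [-7.6 -1.8  8.9] T [-0.18  1.59 -0.02] op 0.0254 dq 0.003
yaw 11.07 tool z [ 0.138  0.022 -0.99 ]
pitch(+ = front up) -8.01
333 2.56 eul [ 4.93 -0.62 -0.34] TCPinbin [-91.4  -2.3  45.2] slot rail mm [ 48.4 -65.6 100.6] clip rail [ 40.8 -65.1  50.5]
2133 1.99 eul [ 9.98 -0.62 -0.23] TCPinbin [-92.3  -2.   44.9] slot rail mm [ 49.8 -53.6 100.9] clip rail [ 42.2 -53.7  50.8]
14.7167
```

View pics/s13.png

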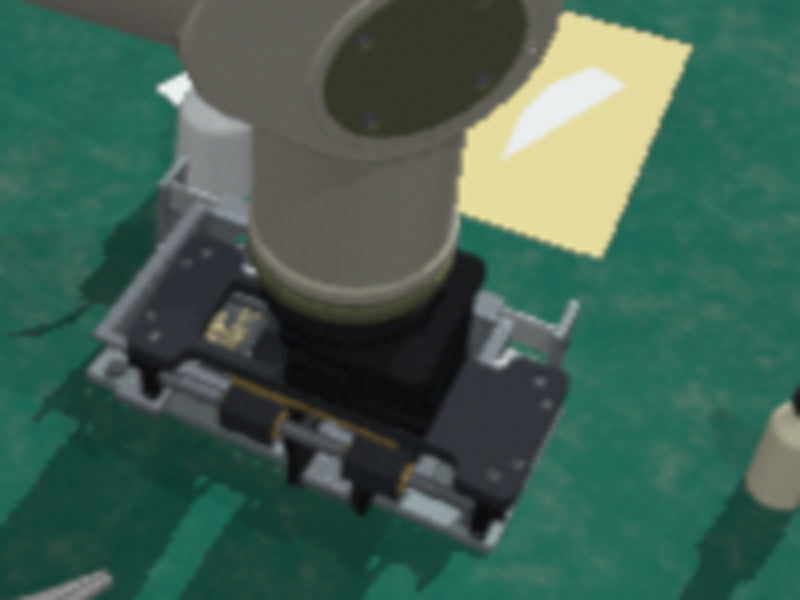

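Snapped in by measurement: level to −0.6°, clip at rail (42, −54, 50.8) mm. Releasing.

Emit:
carry_out --targets '[{"x":0,"y":0,"z":0,"wx":0,"wy":0,"wz":0},{"x":0,"y":0,"z":0,"wx":0,"wy":0,"wz":0},{"x":0,"y":0,"z":0,"wx":0,"wy":0,"wz":0},{"x":0,"y":0,"z":0,"wx":0,"wy":0,"wz":0},{"x":0,"y":0,"z":0,"wx":0,"wy":0,"wz":0},{"x":0,"y":0,"z":0,"wx":0,"wy":0,"wz":0},{"x":0,"y":0,"z":0,"wx":0,"wy":0,"wz":0}]' --gripper 0.25

```text
time_s: 15.3
ee_pos: [0.5008, -0.2422, 0.0865]
tcp_rot: [0.07, -0.096, 0.993, 0.005]
wrist_force: [0.1, -0.8, -0.5]
opening: 0.0537
```

```bash
python3 st.py 10.9; python3 look.py 14
```

```text
15.3 pos [ 0.5008 -0.2422  0.0865] q [ 0.05  0.23  0.41  1.93 -0.22  0.9   2.34] F [ 0.1 -0.8 -0.5] T [0.02 0.2  0.02] op 0.0537 dq 0.001
yaw 11.06 tool z [ 0.139  0.023 -0.99 ]
pitch(+ = front up) -8.08
388 2.44 eul [ 5.59 -0.14  0.12] TCPinbin [-90.7   0.2  43. ] slot rail mm [ 48.  -65.9 100.7] clip rail [ 39.9 -65.1  50.7]
2180 1.94 eul [10.09 -0.1   0.18] TCPinbin [-92.2  -1.2  43. ] slot rail mm [ 50.1 -53.7 100.7] clip rail [ 41.9 -53.4  50.7]
15.4
```

Forces are zero and the bin is level. I retract upward and back, then look.

Emit:
carry_out --targets '[{"x":0,"y":0,"z":1,"wx":0,"wy":0,"wz":0},{"x":0,"y":0,"z":2,"wx":0,"wy":0,"wz":0},{"x":0,"y":0,"z":3,"wx":0,"wy":0,"wz":0},{"x":0,"y":0,"z":3,"wx":0,"wy":0,"wz":0},{"x":-1,"y":0,"z":3,"wx":0,"wy":0,"wz":0},{"x":-2,"y":0,"z":3,"wx":0,"wy":0,"wz":0},{"x":-2,"y":0,"z":2,"wx":0,"wy":0,"wz":0},{"x":-2,"y":0,"z":1,"wx":0,"wy":0,"wz":0},{"x":0,"y":0,"z":0,"wx":0,"wy":0,"wz":0},{"x":0,"y":0,"z":0,"wx":0,"wy":0,"wz":0},{"x":0,"y":0,"z":0,"wx":0,"wy":0,"wz":0},{"x":0,"y":0,"z":0,"wx":0,"wy":0,"wz":0}]'

```text
time_s: 16.4
ee_pos: [0.431, -0.2419, 0.266]
tcp_rot: [0.07, -0.096, 0.993, 0.005]
wrist_force: [-0.1, -0.5, 0.4]
opening: 0.0541
```

```bash
python3 st.py 10.9; python3 - <<'E'
from tgt import *
Rr=R.from_euler('Z',yr).as_matrix();O=np.array([bar[0],bar[1],0])-Rr@np.array([.0535,-.054,0])
T0=(Rr,O+Rr@np.array([0,-.054,.043]));T1=(R.from_euler('Z',.115).as_matrix(),np.array([.5723,.2166,.018]))
cl=[];c1=[]
for n in ['scene','top']:
    im,d=cams.camera(n);cv2.imwrite(f'pics/{n}15.png',im);C=cloud(n,d).reshape(-1,3)
    for T,l in((T0,cl),(T1,c1)):
        L=(C-T[1])@T[0];k=(L[:,0]>-.11)&(L[:,0]<.062)&(abs(L[:,1])<.048)&(L[:,2]<.068)&(L[:,2]>0.003)
        l.append(C[k])
for nm,T,l in(('top',T0,cl),('mid',T1,c1)):
    for a in (l,l[:1],l[1:]):
        Rm,t,nn,rms=fitbin(a,T);print(nm,nn,round(rms,2),t.round(4),R.from_matrix(Rm).as_euler('ZYX',degrees=True).round(2),'clip rail',(Rr.T@(t+Rm@np.array([.0408,0,.007])-O)*1000).round(1))
im=cv2.imread('pics/scene15.png');cv2.imwrite('pics/s15.png',cv2.resize(im[130:310,180:420],(800,600),interpolation=cv2.INTER_CUBIC))
print([ (r['conf'],r['pixel']) for r in cams.place_of('scene','bin_top_clip')],monitor.get_obs()['time_s'])
E
```

```text
16.4 pos [ 0.431  -0.2419  0.266 ] q [ 0.03 -0.09  0.43  1.84 -0.05  1.27  2.23] F [-0.1 -0.5  0.4] T [-0.02  0.2   0.06] op 0.0541 dq 0.01
yaw 11.09 tool z [ 0.138  0.023 -0.99 ]
pitch(+ = front up) -8.03
top 3217 1.9 [ 0.5915 -0.2262  0.0442] [10.63 -0.44 -0.25] clip rail [ 41.7 -54.4  51.5]
top 1340 1.69 [ 0.5912 -0.2291  0.0444] [ 8.89 -0.71 -0.05] clip rail [ 40.9 -58.5  51.9]
top 1894 2.05 [ 0.5918 -0.2254  0.044 ] [11.69 -0.28 -0.59] clip rail [ 42.2 -52.9  51.2]
mid 3367 2.27 [0.5707 0.211  0.0193] [ 6.44  0.32 -0.45] clip rail [104.  375.9  26. ]
mid 1510 2.54 [0.5704 0.2105 0.0189] [6.29 0.18 0.06] clip rail [103.5 375.3  25.8]
mid 1886 2.14 [0.5709 0.2117 0.0196] [ 6.65  0.4  -0.92] clip rail [104.3 376.7  26.3]
[(0.84, [239.0, 376.2])] 16.55
```

View pics/s15.png

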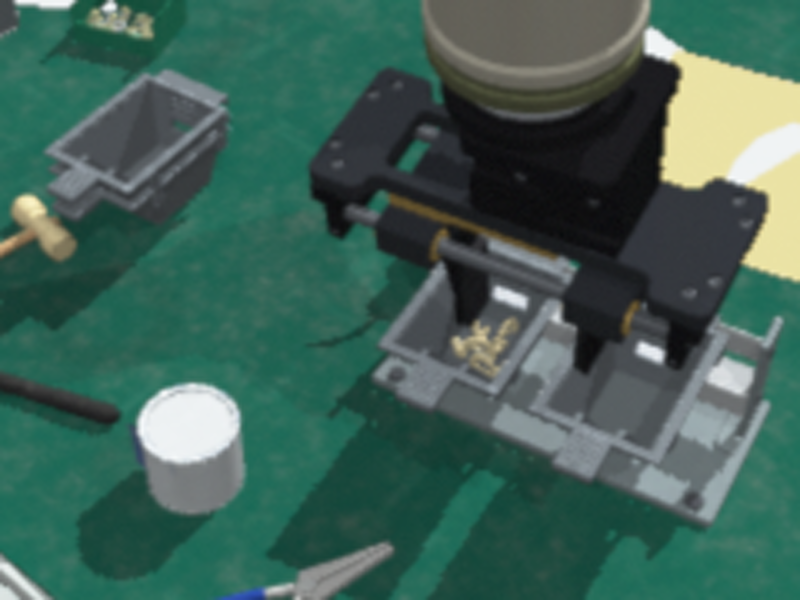

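The bin hangs level beside the filled one. Unsnapped it would hang about 10° tab-up, so it has snapped in. The stack is in place, so I hand in.

```bash
python3 -c "
from station import job
print(job.finish_job())"
```

```text
the job is handed in; nothing more can be done
None
```

I took the top bin off the stack and hung it in the free bay, where it has snapped in. I handed the job in at about 16.6 s. `finish_job` reports no verdict, so this rests on my own measurements.

**Moves:** I pinched the tab and tipped the front up about 25° around the rear lugs before lifting. I then hooked the lip over the upper bar at about 20° tilt and turned the front down until the bead went under the leaf. The wrist read about 9 N upward and 8 N towards the front at the end. Last, I opened the gripper and backed well clear.

**Last checks (fit to the scene and top camera depth):**

| Check | Measured | Required |
|---|---|---|
| Bin tilt | about 0.5° | below 3.4° (0.06 rad) |
| Clip, rail x | 42 mm | 38.5 to 46 mm |
| Clip, rail y | −54 mm | −72 to −36 mm |
| Clip, rail z | 51.5 mm | 46.5 to 53.5 mm |
| Wrist force | about 0 N | robot touching nothing |

- **Stack:** the middle bin's origin fits at z = 19 mm and level, about 6 mm from where my first fit put it. The low bin I judged by eye only; it looks undisturbed.
- **Bystanders:** the glue tin looks unmoved in the last picture. The oil can was hidden behind the gripper there, but it stood upright in the earlier pictures during the hooking.
- **Disagreements:** the two cameras put the hung bin's clip up to about 6 mm apart sideways (−53 and −58.5 mm), both within limits. The very first wrist view was about 8 mm off because the arm was still swinging, so I retook it.
- **Not checked:** I did not measure the leaf joint directly. I take it as closed because the bin hangs level with the clip behind the nose.

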